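# Assemble the tiered stone display

### The arm

A 7-joint arm with a two-finger parallel gripper is mounted at the origin on the work surface. World frame = base frame: x ahead of the robot, y to its left, z up, the work surface at z = 0. Lengths are in mm, angles in rad, forces in N, time in s.
With the tool pointing down it reaches from about 425 to 975 mm from the base axis. Payload 16.7 kg.
Tool frame: the origin (TCP) lies at the centre of the arm's flange, where the gripper is bolted on; the fingertips stand 173 mm ahead of it and the grasp point (between the pads) lies 155 mm ahead of it; z points along the fingers, y is the direction in which the jaws open and shut (so a half turn about z gives the same grasp; the last joint's range is limited). The gripper opens to 85 mm and grips with 20 to 120 N. Pads are 22 mm wide; open, the fingers measure 114 mm over their backs; the gripper's body (76 mm by 85 mm) begins 54 mm behind the grasp point. The pads swing forward as they close: fully open they stand 13 mm farther back than shut.
Start: joints at [1.165, 0.426, 0.074, 1.606, -0.034, 1.111, -0.067], TCP at [171.408, -652.845, 404.702] pointing down, gripper open.
Joint ranges: [-2.85, 2.85], [-0.5, 2.14], [-1.23, 1.37], [0.21, 2.46], [-1.02, 4.16], [0.16, 2.05], [-2.73, 2.73]. Speed limits (rad/s): [1.89, 1.89, 2.39, 2.39, 3.01, 3.01, 3.01].

### API

Orientations are given as [roll, pitch, yaw] about the fixed x, y, z axes, in that order (R = Rz(yaw) Ry(pitch) Rx(roll)).
In Python, from station import arm gives the robot as it stands. The module is installed in compiled form; this text tells all that it offers.
- The arm moves only by the shell command python3 -m pendant 'ROWS' [FORCE]. ROWS is JSON, a list of rows, each an object with "twist": the turn, a rotation vector about the tool's x, y, z scaled (see below), a list of three; "xyz": the shift along the tool's x, y, z scaled (see below), a list of three; "grip": the opening, from -1 (shut) to 1 (fully open). In form: [{"twist": [ax, ay, az], "xyz": [x, y, z], "grip": grip}, ...]. A call has exactly 5 rows; each row shifts and turns the commanded pose from where the row before left it, along the tool's axes as they then stand; what a row does not reach is not made up. The controller multiplies each number of a shift by 25 cm and each number of a turn by 30 degrees. A row lasts 1/12 s, in which the tool goes at most 41.7 mm and 7.16 degrees, less where a joint would pass 70% of its speed; a pose out of reach is approached as far as the arm can. A call with a number of a shift or a turn outside -1 to 1 is refused whole. A call with a gripper value outside its range is refused whole. The fingers move at their own pace and stop on an object; FORCE is the grip in N (left out, the last holds). Time passes only in rows, so rows that do not move let the fingers close, or fill a call up. It gives the time, the measured TCP pose, the force and the opening at its end, in the units of the state.
- arm.sense(): the state, without advancing time (a new reading comes with each control period).
- arm.camera(name): name is "side" or "top"; returns a dict with "pixels" (420x560x3 uint8, red, green, blue), "fx", "fy", "cx", "cy" (pixels), "origin" and "attitude" of the camera in the world. Camera axes: x right, y up, looking along -z (the intrinsics and any distortion apply to the point x, -y, -z); pixel columns grow to the right and rows downward; lengths in mm; the calibration is good to about 2 mm. A picture is of the moment at which its call begins. There is no depth.
- arm.close_job(): hands the job in, once; it reports no verdict.
The state is a dict: "time": time; "joint_pos": joint angles; "joint_vel": joint speeds; "tau": joint torques, N m; "eef_pos": TCP position; "ee_rot": TCP orientation; "wrist_force": force on the tool from outside, world axes, zero at the start; "moment": the same for the moment, N m; "finger_gap": finger opening in mm.
Only numpy, scipy, OpenCV 4.12 (cv2) and the standard library are available. Lean on these libraries where they do the work, as an engineer would, in place of code of your own. Each camera call takes 0.05 s, during which the arm holds its last target.

### The job

Put together the tiered display stand on its fixed square foot: first the large marble tier, then the medium one, then the small one, and last the knob on top, each fully seated over the pin of the piece below. Build it up on the foot one piece at a time, leave it standing straight and let go of it, and do not knock over the two pointed crystals standing among the pieces.

Things in the scene. Friction and masses are not known exactly. Their poses are not given: they have to be found in the camera images.
- stand_seat (a point): The stand's foot, fixed to the counter: dark steel plate 100 x 100 x 12 mm with a short steel pillar 34 mm wide in its middle. The pillar's flat top is 30 mm above the table and carries a tapered pin 9 mm tall, 20 mm wide at its foot, 11 mm at its tip. Point: centre of the pillar's flat top, at the foot of the pin; z is up.
- large_center (a point): The large tier. Loose upright marble plate 130 mm wide, 12 mm thick, ~360 g; central steel pillar 34 mm wide, 50 mm tall; on its flat top a pin like the foot's (71 mm over all). Socket under the plate, 25 mm wide, 12 mm deep, drops over the pin below until the plate rests on that pillar's flat top (stacked pitch 62 mm). Point: on the axis, 35.5 mm above the underside, 26.5 mm below the pillar's flat top. z up; yaw is of no matter.
- medium_center (a point): The medium tier. Loose upright marble plate 105 mm wide, 12 mm thick, ~240 g; central steel pillar 34 mm wide, 50 mm tall; on its flat top a pin like the foot's (71 mm over all). Socket under the plate, 25 mm wide, 12 mm deep, drops over the pin below until the plate rests on that pillar's flat top (stacked pitch 62 mm). Point: on the axis, 35.5 mm above the underside, 26.5 mm below the pillar's flat top. z up; yaw is of no matter.
- small_center (a point): The small tier. Loose upright marble plate 80 mm wide, 12 mm thick, ~150 g; central steel pillar 34 mm wide, 50 mm tall; on its flat top a pin like the foot's (71 mm over all). Socket under the plate, 25 mm wide, 12 mm deep, drops over the pin below until the plate rests on that pillar's flat top (stacked pitch 62 mm). Point: on the axis, 35.5 mm above the underside, 26.5 mm below the pillar's flat top. z up; yaw is of no matter.
- knob_center (a point): The crowning knob: loose, upright, 48 mm tall, ~90 g, no plate, no pin. Steel foot 38 mm wide, 12 mm tall; marble grip 30 mm wide from 18 to 42 mm above the underside; bevelled top. Socket underneath, 25 mm wide, 12 mm deep, drops over a tier's pin until the foot rests on the pillar's flat top. Point: on the axis, half-way up, 24 mm above the underside; z up.
- crystal0_center (a point): A loose bystander to be left standing: six-sided pointed crystal, greyish violet, 34 mm wide at its foot, 70 mm tall, tapering to a tip, standing upright. The point is on its axis, 35 mm above its foot; z is up towards its tip.
- crystal1_center (a point): A loose bystander to be left standing: six-sided pointed crystal, greyish rose-beige, 34 mm wide at its foot, 70 mm tall, tapering to a tip, standing upright. The point is on its axis, 35 mm above its foot; z is up towards its tip.

How it is judged:
By the outcome, as a careful person would: the job done as asked, in the order asked, and still so for the second after the job is handed in, with the robot touching nothing.
It also fails if it takes over 120 s, if anything falls off the work surface, if the arm or the gripper's body presses on something with over 40 N, if the wrist force passes 120 N, or if a joint passes its speed limit or range.

## Working session

There is one attempt and no reset: what is moved stays moved. The work goes in short steps, Python scripts to look and compute and a shell command to move; the robot and the scene stay as the last step left them, time stands still between calls to the robot, and variables do not carry over. Pictures are saved under pics/ and viewed, and the job is handed in when it is done.

```bash
mkdir -p pics; python3 - <<'E'
from station import arm
import cv2
s=arm.sense()
for k,v in s.items(): print(k,v)
for n in("side","top"):
    c=arm.camera(n); cv2.imwrite(f"pics/{n}0.png",c["pixels"][:,:,::-1])
    print({k:v for k,v in c.items() if k!="pixels"})
E
```

```text
time 0.0
joint_pos [ 1.16450139  0.42672722  0.07383183  1.60660004 -0.03408677  1.11079017
 -0.06713887]
joint_vel [ 1.54449327e-04 -2.15384784e-03 -2.09129048e-06  1.40229416e-03
 -1.90209000e-04 -6.74444669e-04 -6.59568065e-04]
tau [-1.68874798e-03 -9.49823213e+01  3.76011372e+00 -4.63512611e+01
  1.91080727e-02  1.02000349e-02 -1.99119846e-06]
eef_pos [ 171.38820492 -652.69108267  404.01615246]
ee_rot [-3.14033034e+00  9.73429215e-05  2.56747919e-01]
wrist_force [ 0.01284838  1.01629166 -0.56421293]
moment [-0.01377305 -0.03193223  0.05117163]
finger_gap 85.37983112192549
{'fx': 462.28688617918095, 'fy': 462.28688617918095, 'cx': 274.566395293533, 'cy': 207.86317025201606, 'origin': array([ 214.27294124, -648.49789603,  703.04152294]), 'attitude': array([ 0.8822329 , -0.00641644, -0.47901828])}
{'fx': 414.7284665295868, 'fy': 414.7284665295868, 'cx': 280.7005660574027, 'cy': 212.95955867623076, 'origin': array([482.00279335,  18.77020351, 977.71790758]), 'attitude': array([ 0.0663854 , -0.03822217, -1.57816363])}
```

View pics/side0.png

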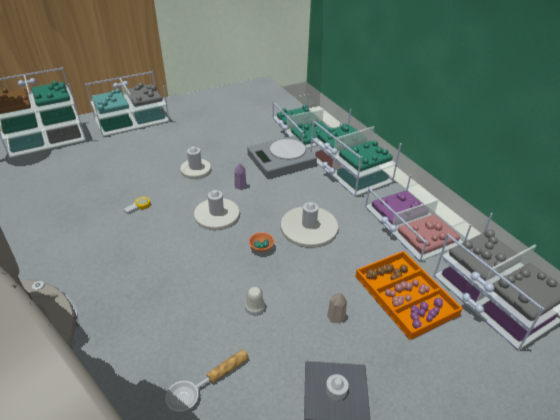

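View pics/top0.png

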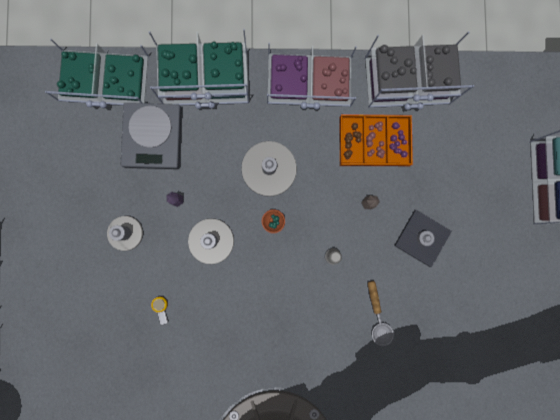

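```bash
cat > h.py <<'E'
import numpy as np, cv2
from station import arm
from scipy.spatial.transform import Rotation as R
def cam(n,save=None):
    c=arm.camera(n)
    if save: cv2.imwrite(f"pics/{save}.png",c["pixels"][:,:,::-1])
    return c
def unproj(c,u,v,z):
    d=np.array([(u-c["cx"])/c["fx"],-(v-c["cy"])/c["fy"],-1.])
    w=R.from_euler('xyz',c["attitude"]).as_matrix()@d
    o=np.array(c["origin"]); return o+w*(z-o[2])/w[2]
def proj(c,p):
    q=R.from_euler('xyz',c["attitude"]).as_matrix().T@(np.array(p,float)-c["origin"])
    return c["cx"]+c["fx"]*q[0]/-q[2], c["cy"]+c["fy"]*q[1]/q[2]
def crop(c,u,v,h,k):
    u,v=int(u),int(v);p=c["pixels"][max(v-h,0):v+h,max(u-h,0):u+h,::-1]
    return cv2.resize(p,(2*h*k,2*h*k),interpolation=cv2.INTER_CUBIC)
E
python3 - <<'E'
from h import *
c=cam("top")
t=[(269,167),(210,241),(122,233),(335,256),(424,238),(175,199)]
ims=[crop(c,u,v,33,4) for u,v in t]
cv2.imwrite("pics/topc.png",np.vstack([np.hstack(ims[:3]),np.hstack(ims[3:])]))
c=cam("side")
t=[(310,222),(216,208),(195,162),(255,300),(337,388),(337,306)]
ims=[crop(c,u,v,32,4) for u,v in t]
cv2.imwrite("pics/sidec.png",np.vstack([np.hstack(ims[:3]),np.hstack(ims[3:])]))
E
```

```text
(no output)
```

View pics/topc.png

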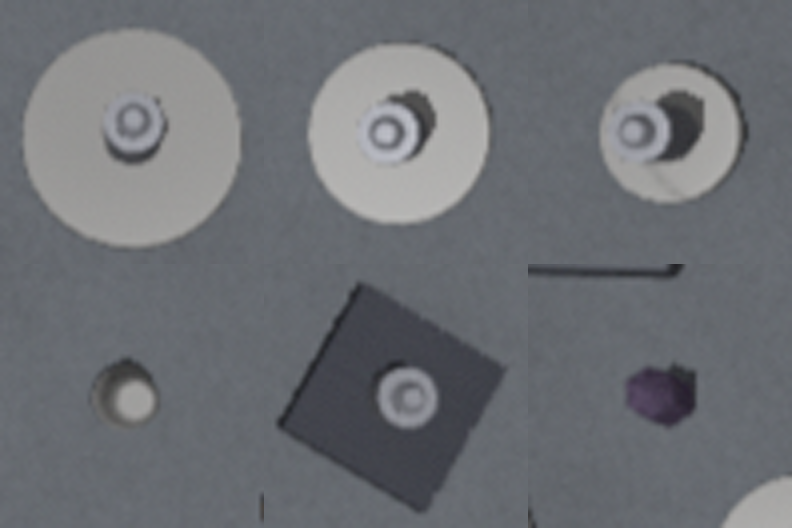

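View pics/sidec.png

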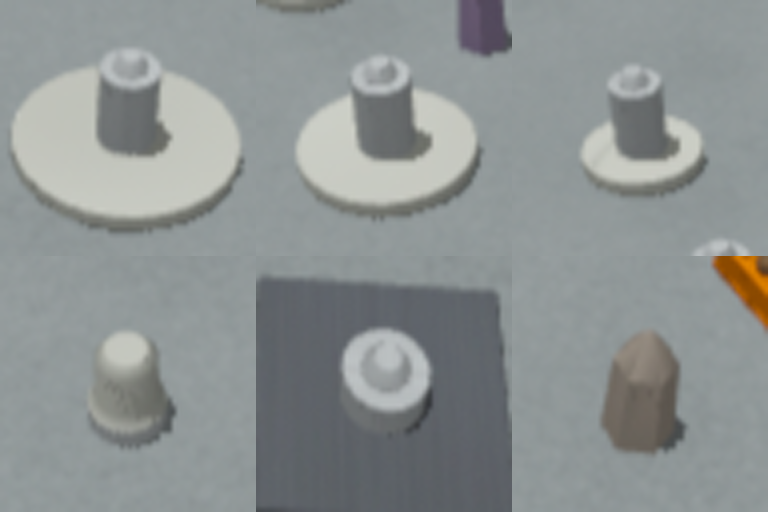

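```bash
cat > m.py <<'E'
from h import *
c=cam("top")
def T(n,u0,v0,px,py,z,h=33): print(n,z,unproj(C,u0-h+(px+.5)/4-.5,v0-h+(py+.5)/4-.5,z).round(1))
C=c
T("L",269,167,132.5,137.5,12);T("L",269,167,134,122,62)
T("M",210,241,135,133,12);T("M",210,241,123,132,62)
T("S",122,233,144,133,12);T("S",122,233,110,131,62)
T("K",335,256,135,136,48);T("K",335,256,125,128,10)
T("F",424,238,128,134,12);T("F",424,238,145,133,30)
T("cr0",175,199,132,132,10)
print("cr1",unproj(C,370,202,30))
C=cam("side")
T("L",310,222,131,69,62,32);T("L",310,222,126,143,12,32)
T("M",216,208,381-256,75,62,32);T("M",216,208,387-256,146,12,32)
T("S",195,162,635-512,83,62,32);T("S",195,162,643-512,150,12,32)
T("K",255,300,128,350-256,46,32)
T("F",337,388,386-256,368-256,30,32)
T("cr1",337,306,643-512,338-256,70,32)
print("cr0",unproj(C,240,165,70))
E
python3 m.py
```

```text
L 12 [652.    8.7  12. ]
L 62 [651.9   8.3  62. ]
M 12 [482.1 144.4  12. ]
M 62 [482.7 144.4  62. ]
S 12 [501.9 340.2  12. ]
S 62 [502.1 341.8  62. ]
K 48 [ 444.8 -139.3   48. ]
K 10 [ 448. -140.   10.]
F 12 [ 484.9 -352.9   12. ]
F 30 [ 485.4 -356.    30. ]
cr0 10 [580.7 227.6  10. ]
cr1 [ 569.21593281 -225.00352854   30.        ]
L 62 [648.4   8.3  62. ]
L 12 [646.    4.3  12. ]
M 62 [478.9 144.7  62. ]
M 12 [477.6 142.3  12. ]
S 62 [498.3 341.5  62. ]
S 12 [497.4 338.8  12. ]
K 46 [ 442.6 -138.6   46. ]
F 30 [ 482.5 -354.3   30. ]
cr1 70 [ 560.8 -229.7   70. ]
cr0 [573.14663818 215.6706875   70.        ]
```

```bash
cat > go.py <<'E'
import sys
from h import *
# usage go.py x y z : target of TCP world, prints remaining in tool units (of 250mm)
s=arm.sense(); p=s["eef_pos"]; M=R.from_euler('xyz',s["ee_rot"]).as_matrix()
d=np.array([float(a) for a in sys.argv[1:4]])-p
t=M.T@d/250
print("t",round(s["time"],2),"p",p.round(1),"rot",np.round(s["ee_rot"],3),"F",s["wrist_force"].round(1),"M",s["moment"].round(2),"gap",round(s["finger_gap"],1),"q",s["joint_pos"].round(2))
print("tool shift units",t.round(3),"rows at .16:",(np.linalg.norm(t)/.16).round(1), "world mm",d.round(1))
# yaw fix to target
if len(sys.argv)>4:
    y=float(sys.argv[4]); Rt=R.from_euler('xyz',[np.pi,0,y]).as_matrix()
    print("twist units",(R.from_matrix(M.T@Rt).as_rotvec()/np.radians(30)).round(3))
E
python3 go.py 650 8 310
```

```text
t 0.3 p [ 171.4 -652.8  404.4] rot [-3.141  0.     0.257] F [ 0.7 -0.1 -0.8] M [ 0.06 -0.04 -0.02] gap 85.7 q [ 1.16  0.43  0.07  1.61 -0.03  1.11 -0.07]
tool shift units [ 2.523 -2.07   0.379] rows at .16: 20.5 world mm [478.6 660.8 -94.4]
```

```bash
python3 -m pendant '[{"twist":[0,0,0],"xyz":[0.12,-0.1,0],"grip":1},{"twist":[0,0,0],"xyz":[0.12,-0.1,0],"grip":1},{"twist":[0,0,0],"xyz":[0.12,-0.1,0],"grip":1},{"twist":[0,0,0],"xyz":[0.12,-0.1,0],"grip":1},{"twist":[0,0,0],"xyz":[0.12,-0.1,0],"grip":1}]'; python3 go.py 650 8 310
```

```text
time: 0.72
eef_pos: [285.4, -492.2, 404.8]
ee_rot: [3.141, -0.0, 0.257]
wrist_force: [2.0, -0.6, 0.5]
finger_gap: 85.3
t 0.72 p [ 285.4 -492.2  404.8] rot [ 3.141 -0.     0.257] F [ 2.  -0.6  0.5] M [-0.05 -0.09  0.05] gap 85.3 q [ 0.93  0.25 -0.    1.85  0.    1.04 -0.38]
tool shift units [ 1.918 -1.565  0.379] rows at .16: 15.7 world mm [364.6 500.2 -94.8]
```

```bash
R='x'; python3 -m pendant '[{"twist":[0,0,0],"xyz":[0.12,-0.1,0.02],"grip":1},{"twist":[0,0,0],"xyz":[0.12,-0.1,0.02],"grip":1},{"twist":[0,0,0],"xyz":[0.12,-0.1,0.02],"grip":1},{"twist":[0,0,0],"xyz":[0.12,-0.1,0.02],"grip":1},{"twist":[0,0,0],"xyz":[0.12,-0.1,0.02],"grip":1}]' >/dev/null;  python3 -m pendant '[{"twist":[0,0,0],"xyz":[0.12,-0.1,0.02],"grip":1},{"twist":[0,0,0],"xyz":[0.12,-0.1,0.02],"grip":1},{"twist":[0,0,0],"xyz":[0.12,-0.1,0.02],"grip":1},{"twist":[0,0,0],"xyz":[0.12,-0.1,0.02],"grip":1},{"twist":[0,0,0],"xyz":[0.12,-0.1,0.02],"grip":1}]' ; python3 go.py 650 8 310
```

```text
time: 1.55
eef_pos: [512.2, -174.2, 354.7]
ee_rot: [3.141, -0.0, 0.257]
wrist_force: [1.0, -1.1, 0.2]
finger_gap: 85.5
t 1.55 p [ 512.2 -174.2  354.7] rot [ 3.141 -0.     0.257] F [ 1.  -1.1  0.2] M [-0.05 -0.05  0.  ] gap 85.5 q [ 0.41  0.27 -0.23  1.95  0.08  0.93 -1.18]
tool shift units [ 0.718 -0.565  0.179] rows at .16: 5.8 world mm [137.8 182.2 -44.7]
```

```bash
python3 -m pendant '[{"twist":[0,0,0],"xyz":[0.12,-0.095,0.03],"grip":1},{"twist":[0,0,0],"xyz":[0.12,-0.095,0.03],"grip":1},{"twist":[0,0,0],"xyz":[0.12,-0.095,0.03],"grip":1},{"twist":[0,0,0],"xyz":[0.12,-0.095,0.03],"grip":1},{"twist":[0,0,0],"xyz":[0.12,-0.095,0.03],"grip":1}]' >/dev/null;  python3 -m pendant '[{"twist":[0,0,0],"xyz":[0.118,-0.09,0.03],"grip":1},{"twist":[0,0,0],"xyz":[0,0,0],"grip":1},{"twist":[0,0,0],"xyz":[0,0,0],"grip":1},{"twist":[0,0,0],"xyz":[0,0,0],"grip":1},{"twist":[0,0,0],"xyz":[0,0,0],"grip":1}]' ; python3 go.py 650 8 310; python3 - <<'E'
from h import *
c=cam("top","top1"); cam("side","side1")
E
```

```text
time: 2.38
eef_pos: [648.8, 5.0, 309.9]
ee_rot: [3.141, 0.0, 0.255]
wrist_force: [-0.7, -0.3, -0.4]
finger_gap: 85.4
t 2.38 p [648.8   5.  309.9] rot [3.141 0.    0.255] F [-0.7 -0.3 -0.4] M [-0.03  0.07 -0.01] gap 85.4 q [ 0.1   0.49 -0.27  1.74  0.16  0.94 -1.55]
tool shift units [ 0.007 -0.01  -0.   ] rows at .16: 0.1 world mm [1.2 3.  0.1]
```

View pics/side1.png

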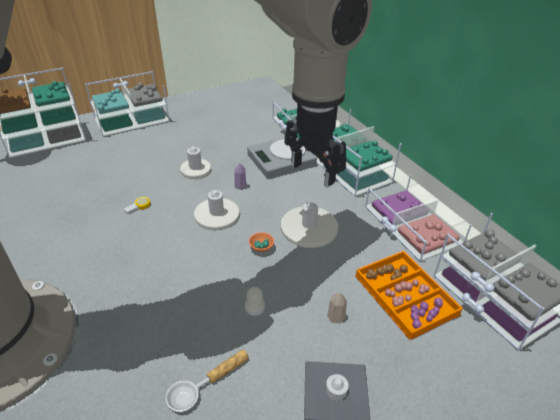

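View pics/top1.png

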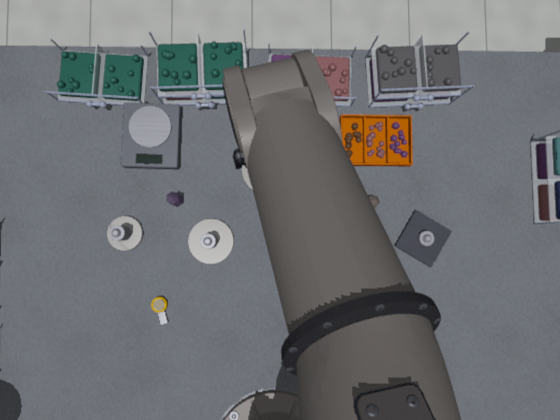

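```bash
python3 - <<'E'
from h import *
c=cam("side"); cv2.imwrite("pics/c1.png",crop(c,315,160,50,8))
p=[648.8,5,309.9-160]
print(proj(c,p))
ty=np.array([np.sin(.255),-np.cos(.255),0])
for s in(-42.7,42.7): print(proj(c,p+ty*s))
E
```

```text
(np.float64(313.74126084302543), np.float64(174.79904937060616))
(np.float64(299.2548571146213), np.float64(166.03885342960592))
(np.float64(328.98676679221444), np.float64(184.0182884473631))
```

View pics/c1.png

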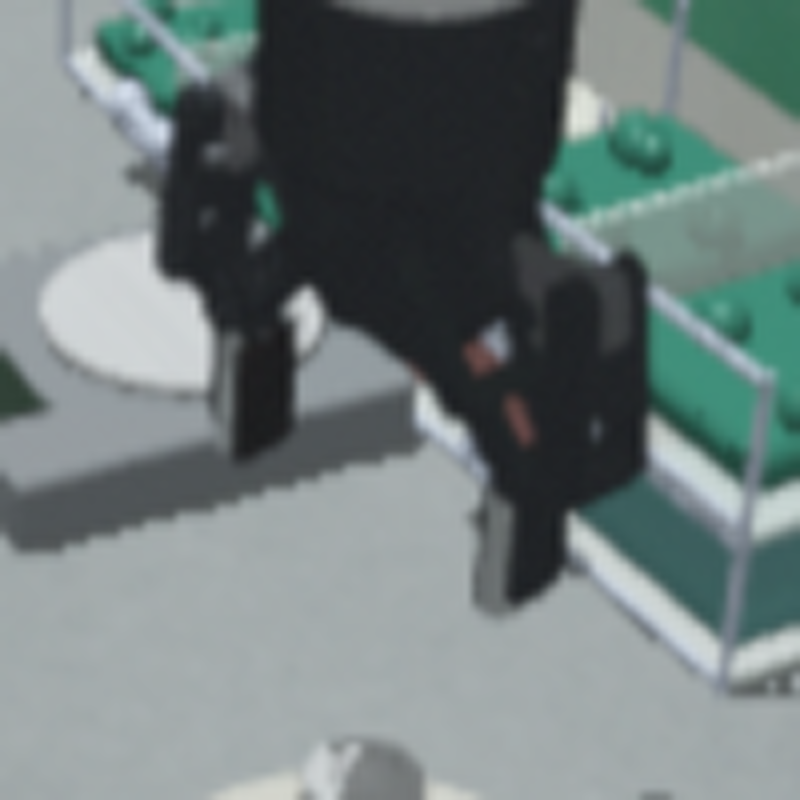

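```bash
python3 -m pendant '[{"twist":[0,0,0],"xyz":[0.007,-0.01,0.1],"grip":1},{"twist":[0,0,0],"xyz":[0,0,0.1],"grip":1},{"twist":[0,0,0],"xyz":[0,0,0.1],"grip":1},{"twist":[0,0,0],"xyz":[0,0,0.1],"grip":1},{"twist":[0,0,0],"xyz":[0,0,0.04],"grip":1}]' >/dev/null;  python3 -m pendant '[{"twist":[0,0,0],"xyz":[0,0,0],"grip":1},{"twist":[0,0,0],"xyz":[0,0,0],"grip":1},{"twist":[0,0,0],"xyz":[0,0,0],"grip":1},{"twist":[0,0,0],"xyz":[0,0,0],"grip":1},{"twist":[0,0,0],"xyz":[0,0,0],"grip":1}]' ; python3 go.py 650 8.3 200; python3 - <<'E'
from h import *
c=cam("side"); cv2.imwrite("pics/c2.png",crop(c,310,210,50,8))
E
```

```text
time: 3.37
eef_pos: [650.7, 9.2, 201.2]
ee_rot: [3.141, -0.002, 0.257]
wrist_force: [-0.0, 0.1, 1.3]
finger_gap: 85.2
t 3.37 p [650.7   9.2 201.2] rot [ 3.141e+00 -2.000e-03  2.570e-01] F [-0.   0.1  1.3] M [0.02 0.07 0.01] gap 85.2 q [ 0.07  0.63 -0.25  1.79  0.21  0.75 -1.6 ]
tool shift units [-0.004  0.003  0.005] rows at .16: 0.0 world mm [-0.7 -0.9 -1.2]
```

View pics/c2.png

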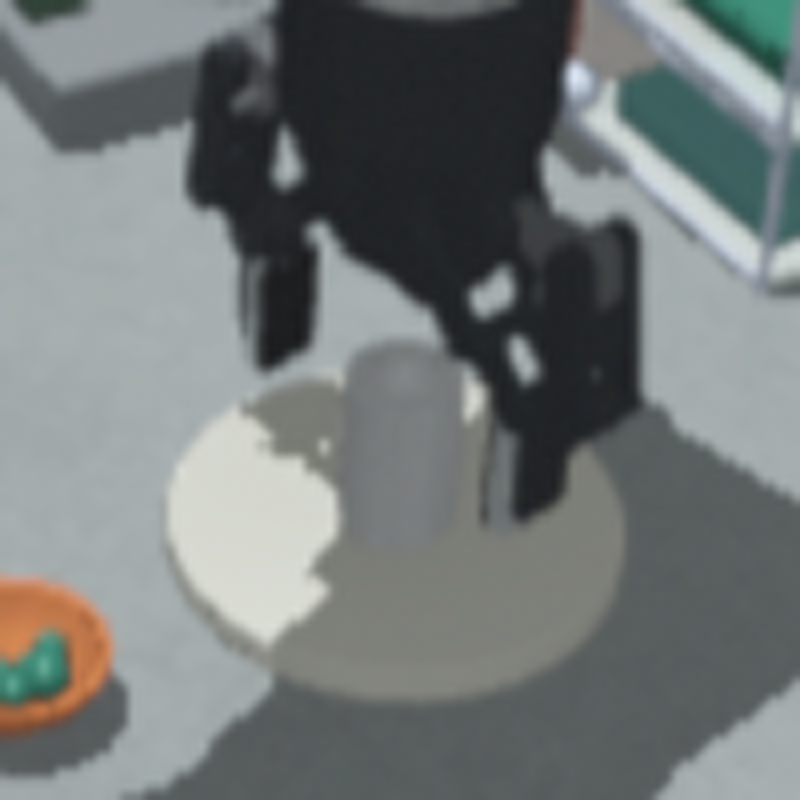

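```bash
python3 -m pendant '[{"twist":[0,0,0],"xyz":[0,0,0],"grip":-1},{"twist":[0,0,0],"xyz":[0,0,0],"grip":-1},{"twist":[0,0,0],"xyz":[0,0,0],"grip":-1},{"twist":[0,0,0],"xyz":[0,0,0],"grip":-1},{"twist":[0,0,0],"xyz":[0,0,0],"grip":-1}]' 70;  python3 -m pendant '[{"twist":[0,0,0],"xyz":[0,0,0],"grip":-1},{"twist":[0,0,0],"xyz":[0,0,0],"grip":-1},{"twist":[0,0,0],"xyz":[0,0,0],"grip":-1},{"twist":[0,0,0],"xyz":[0,0,0],"grip":-1},{"twist":[0,0,0],"xyz":[0,0,0],"grip":-1}]' ; python3 go.py 650 8.3 200
```

```text
time: 3.83
eef_pos: [650.3, 9.2, 200.1]
ee_rot: [3.142, -0.0, 0.257]
wrist_force: [-0.4, -0.2, 2.8]
finger_gap: 32.4
time: 4.25
eef_pos: [650.3, 9.2, 200.1]
ee_rot: [3.142, -0.0, 0.257]
wrist_force: [-1.5, -0.3, 5.4]
finger_gap: 32.5
t 4.25 p [650.3   9.2 200.1] rot [ 3.142 -0.     0.257] F [-1.5 -0.3  5.4] M [-0.13  0.34 -0.02] gap 32.5 q [ 0.07  0.63 -0.25  1.79  0.21  0.75 -1.6 ]
tool shift units [-0.002  0.003  0.   ] rows at .16: 0.0 world mm [-0.3 -0.9 -0.1]
```

```bash
python3 -m pendant '[{"twist":[0,0,0],"xyz":[0,0,-0.02],"grip":-1},{"twist":[0,0,0],"xyz":[0,0,-0.08],"grip":-1},{"twist":[0,0,0],"xyz":[0,0,-0.12],"grip":-1},{"twist":[0,0,0],"xyz":[0,0,-0.12],"grip":-1},{"twist":[0,0,0],"xyz":[0,0,-0.12],"grip":-1}]' ;  python3 -m pendant '[{"twist":[0,0,0],"xyz":[0,0,-0.03],"grip":-1},{"twist":[0,0,0],"xyz":[0,0,0],"grip":-1},{"twist":[0,0,0],"xyz":[0,0,0],"grip":-1},{"twist":[0,0,0],"xyz":[0,0,0],"grip":-1},{"twist":[0,0,0],"xyz":[0,0,0],"grip":-1}]' ; python3 go.py 484 -355 320;python3 - <<'E'
from h import *
c=cam("side"); cv2.imwrite("pics/c3.png",crop(c,310,170,70,6))
E
```

```text
time: 4.67
eef_pos: [649.8, 9.2, 315.8]
ee_rot: [-3.141, 0.001, 0.257]
wrist_force: [1.1, -1.2, -3.7]
finger_gap: 32.3
time: 5.08
eef_pos: [649.7, 9.2, 320.4]
ee_rot: [-3.141, 0.003, 0.257]
wrist_force: [-0.5, -0.0, -3.2]
finger_gap: 32.8
t 5.08 p [649.7   9.2 320.4] rot [-3.141e+00  3.000e-03  2.570e-01] F [-0.5 -0.  -3.2] M [ 0.03 -0.    0.03] gap 32.8 q [ 0.09  0.48 -0.28  1.72  0.16  0.96 -1.56]
tool shift units [-1.011  1.24   0.003] rows at .16: 10.0 world mm [-165.7 -364.2   -0.4]
```

View pics/c3.png

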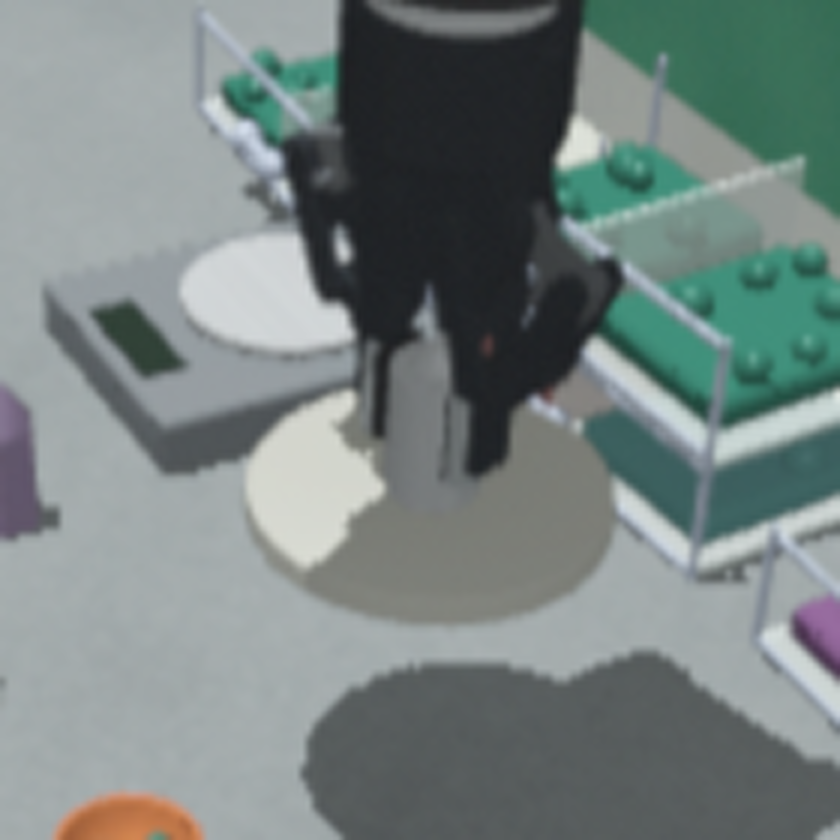

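```bash
python3 -m pendant '[{"twist":[0,0,0],"xyz":[-0.05,0.06,0],"grip":-1},{"twist":[0,0,0],"xyz":[-0.1,0.12,0],"grip":-1},{"twist":[0,0,0],"xyz":[-0.1,0.12,0],"grip":-1},{"twist":[0,0,0],"xyz":[-0.1,0.12,0],"grip":-1},{"twist":[0,0,0],"xyz":[-0.1,0.12,0],"grip":-1}]' ;  python3 -m pendant '[{"twist":[0,0,0],"xyz":[-0.1,0.12,0],"grip":-1},{"twist":[0,0,0],"xyz":[-0.1,0.12,0],"grip":-1},{"twist":[0,0,0],"xyz":[-0.1,0.12,0],"grip":-1},{"twist":[0,0,0],"xyz":[-0.1,0.12,0],"grip":-1},{"twist":[0,0,0],"xyz":[-0.1,0.12,0],"grip":-1}]' ; python3 -m pendant '[{"twist":[0,0,0],"xyz":[-0.06,0.1,0],"grip":-1},{"twist":[0,0,0],"xyz":[0,0,0],"grip":-1},{"twist":[0,0,0],"xyz":[0,0,0],"grip":-1},{"twist":[0,0,0],"xyz":[0,0,0],"grip":-1},{"twist":[0,0,0],"xyz":[0,0,0],"grip":-1}]' ;python3 go.py 484 -355 320;python3 - <<'E'
from h import *
c=cam("side","side4"); c=cam("top","top4")
E
```

```text
time: 5.55
eef_pos: [574.6, -151.2, 321.3]
ee_rot: [-3.141, 0.001, 0.257]
wrist_force: [1.1, -0.9, -3.0]
finger_gap: 32.6
time: 5.97
eef_pos: [491.6, -328.2, 321.4]
ee_rot: [-3.141, 0.001, 0.257]
wrist_force: [1.2, 0.7, -3.6]
finger_gap: 32.2
time: 6.38
eef_pos: [485.3, -353.6, 321.7]
ee_rot: [-3.141, 0.0, 0.258]
wrist_force: [0.2, -0.2, -3.5]
finger_gap: 32.3
t 6.38 p [ 485.3 -353.6  321.7] rot [-3.141  0.     0.258] F [ 0.2 -0.2 -3.5] M [ 0.04 -0.05  0.06] gap 32.3 q [ 0.67  0.4  -0.18  1.84  0.09  0.91 -0.87]
tool shift units [-0.006  0.004  0.007] rows at .16: 0.1 world mm [-1.3 -1.4 -1.7]
```

View pics/side4.png

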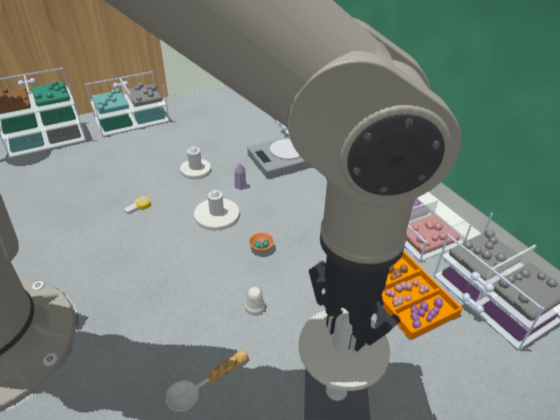

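View pics/top4.png

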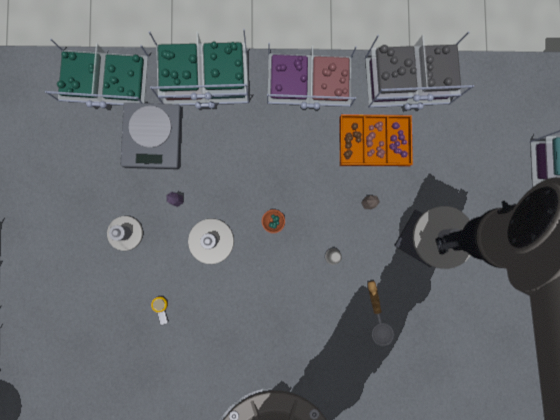

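```bash
cat > ov.py <<'E'
# ov.py cam u v h k out x y z r [x y z r ...] overlay circles
import sys
from h import *
a=sys.argv; c=cam(a[1]); u0,v0,h,k=map(int,a[2:6])
im=crop(c,u0,v0,h,k); v=list(map(float,a[7:]))
x0,y0=max(u0-h,0),max(v0-h,0)
for i in range(0,len(v),4):
    x,y,z,r=v[i:i+4]
    pts=np.array([proj(c,[x+r*np.cos(t),y+r*np.sin(t),z]) for t in np.linspace(0,2*np.pi,61)])
    q=((pts-[x0,y0]+.5)*k-.5)
    cv2.polylines(im,[np.round(q*8).astype(np.int32)],True,[(0,0,255),(255,0,255),(0,200,0),(255,0,0)][(i//4)%4],1,cv2.LINE_AA,3)
cv2.imwrite(f"pics/{a[6]}.png",im)
E
python3 ov.py side 345 350 60 10 o1 485.3 -353.6 133.6 65 482.5 -354.3 12 0.5
python3 ov.py top 440 240 45 13 o2 485.3 -353.6 133.6 65 485.4 -356 30 0.5
```

```text
(no output)
```

View pics/o1.png

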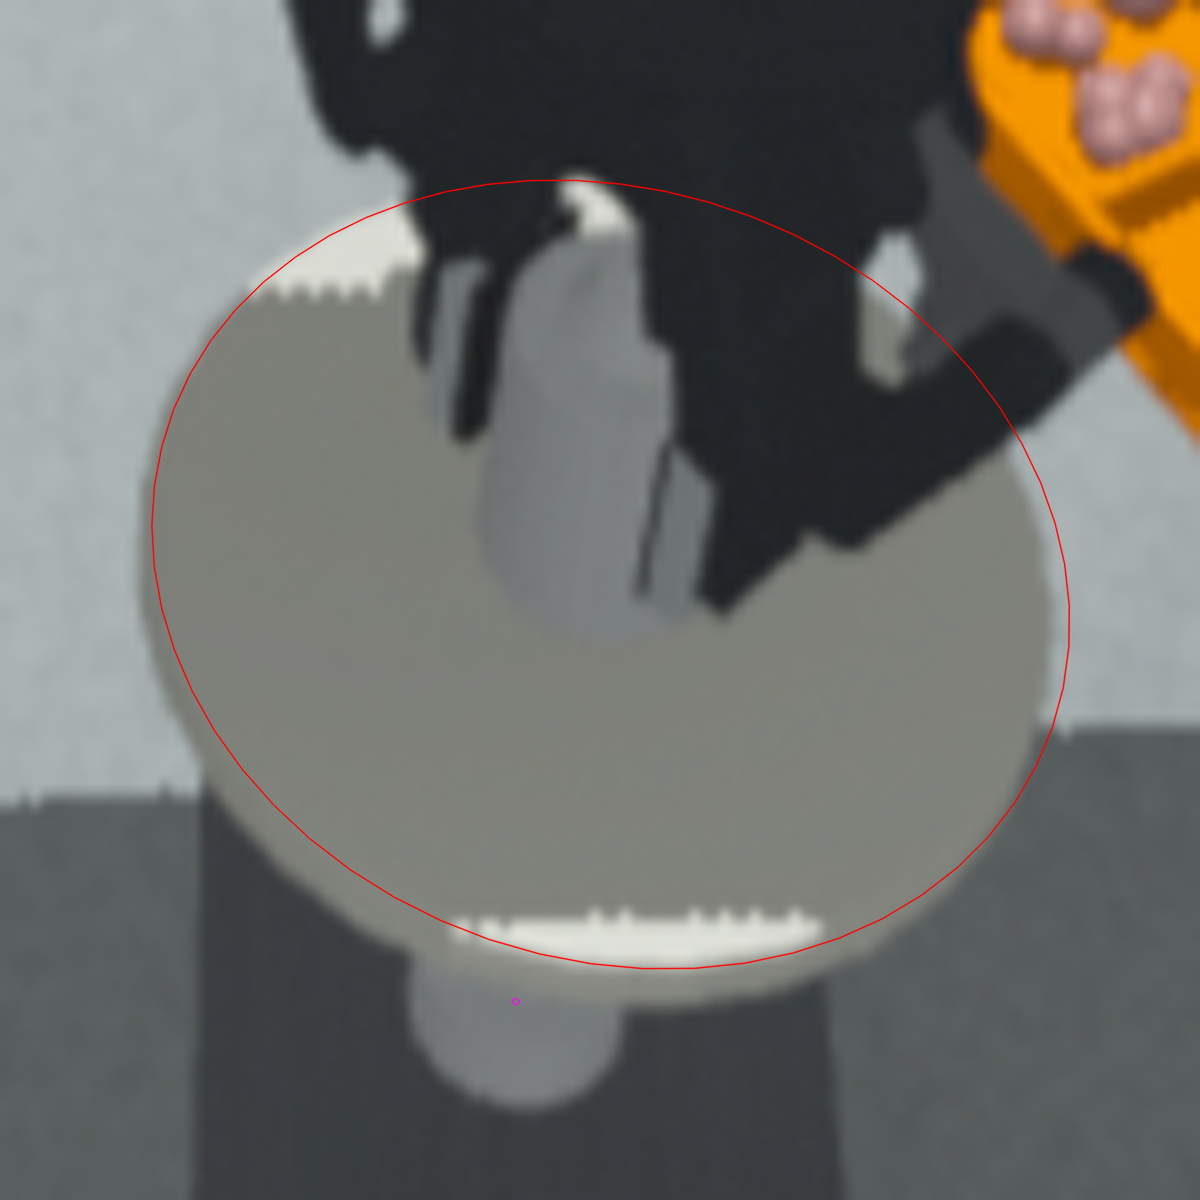

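View pics/o2.png

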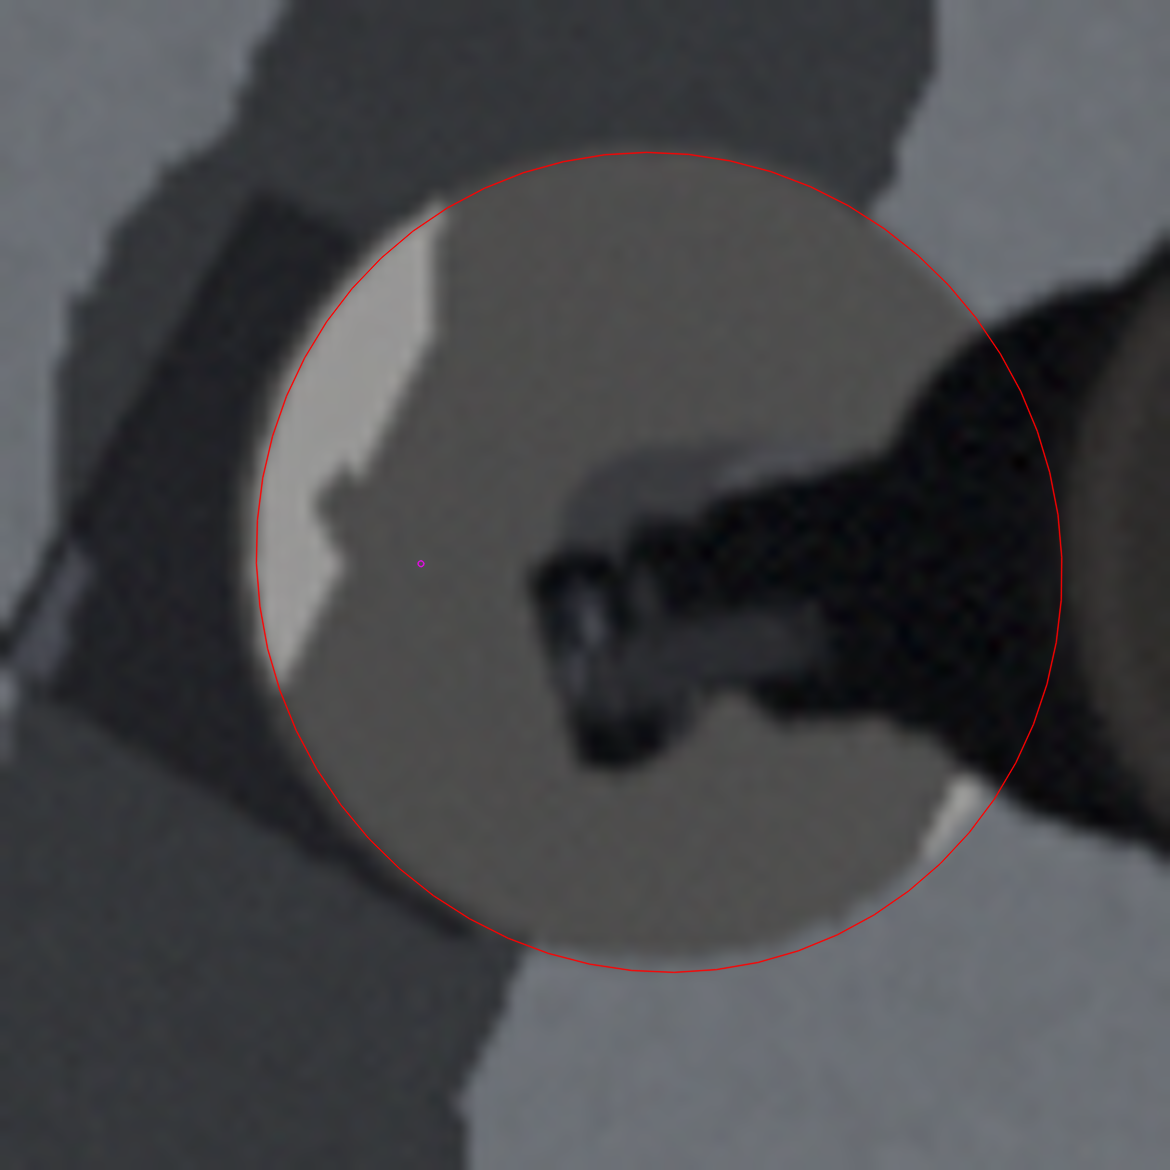

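```bash
cat > f.py <<'E'
from h import *
import sys
# overlay on saved initial images for foot
def run(n,u0,v0,h,k,x,y,out,yaw):
    c=cam(n); c=dict(c); c["pixels"]=cv2.imread(f"pics/{n}0.png")[:,:,::-1]
    im=crop(c,u0,v0,h,k)
    def pl(P,col):
        q=((np.array([proj(c,p) for p in P])-[u0-h,v0-h]+.5)*k-.5)
        cv2.polylines(im,[np.round(q*8).astype(np.int32)],True,col,1,cv2.LINE_AA,3)
    for r,z,col in((17,30,(0,0,255)),(10,30,(255,0,255)),(5.5,39,(0,255,0)),(17,12,(255,255,0))):
        pl([[x+r*np.cos(t),y+r*np.sin(t),z] for t in np.linspace(0,6.28,50)],col)
    pl([[x+70.7*np.cos(yaw+a),y+70.7*np.sin(yaw+a),12] for a in np.arange(4)*np.pi/2+np.pi/4],(0,255,255))
    cv2.imwrite(f"pics/{out}.png",im)
a=list(map(float,sys.argv[1:6]))
run("top",424,238,33,18,a[0],a[1],"ft",a[4]); run("side",337,388,32,18,a[2],a[3],"fs",a[4])
E
python3 f.py 485.4 -355.5 482.5 -354.3 1.04
```

```text
(no output)
```

View pics/ft.png

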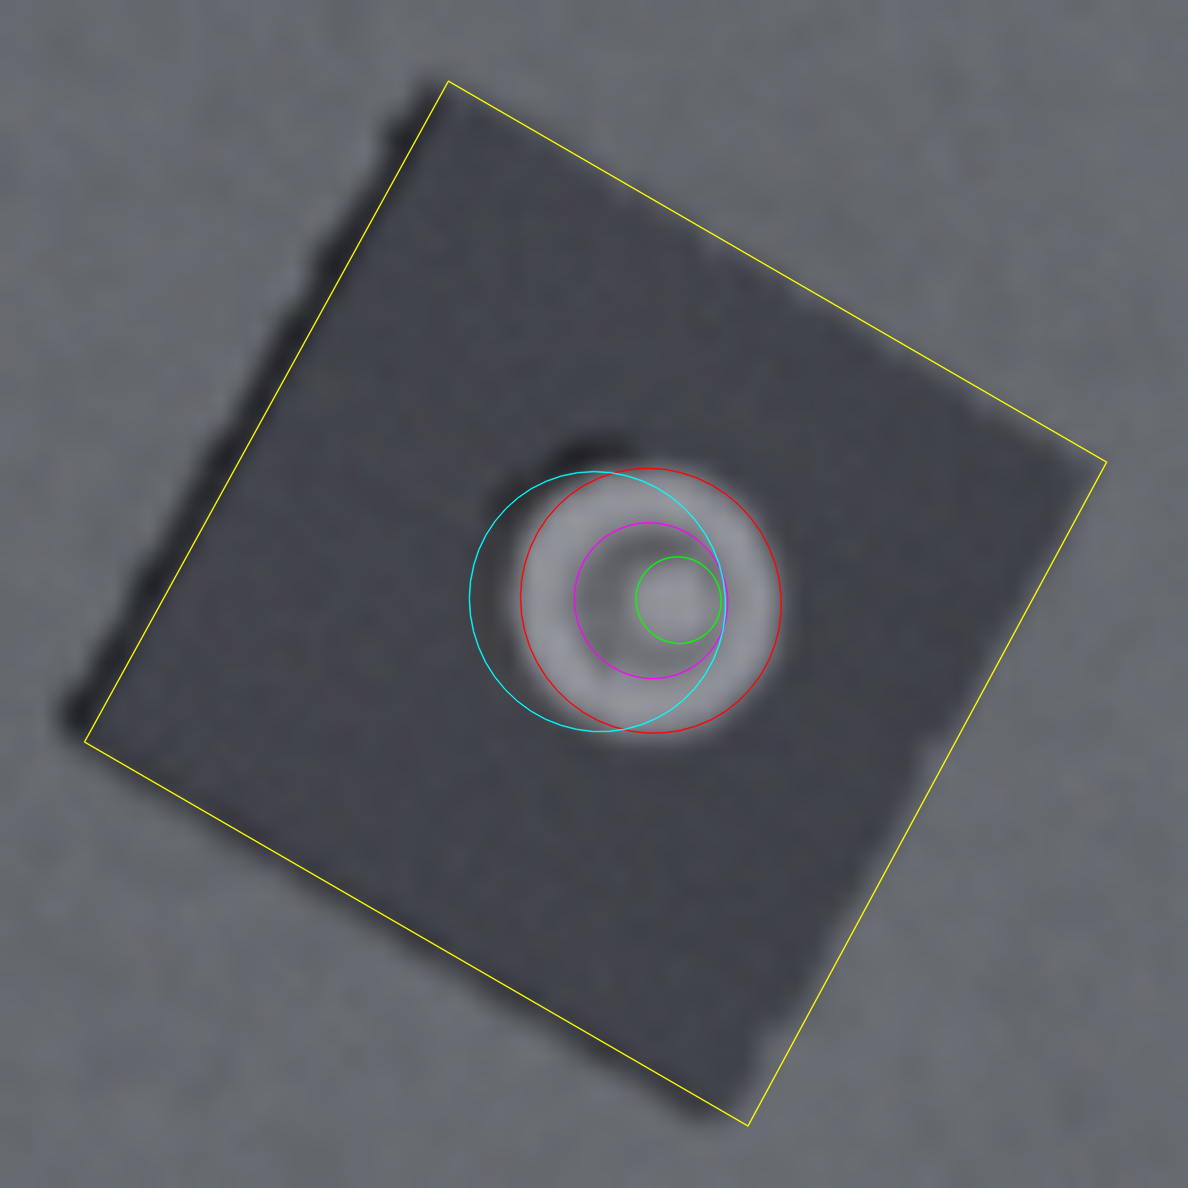

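View pics/fs.png

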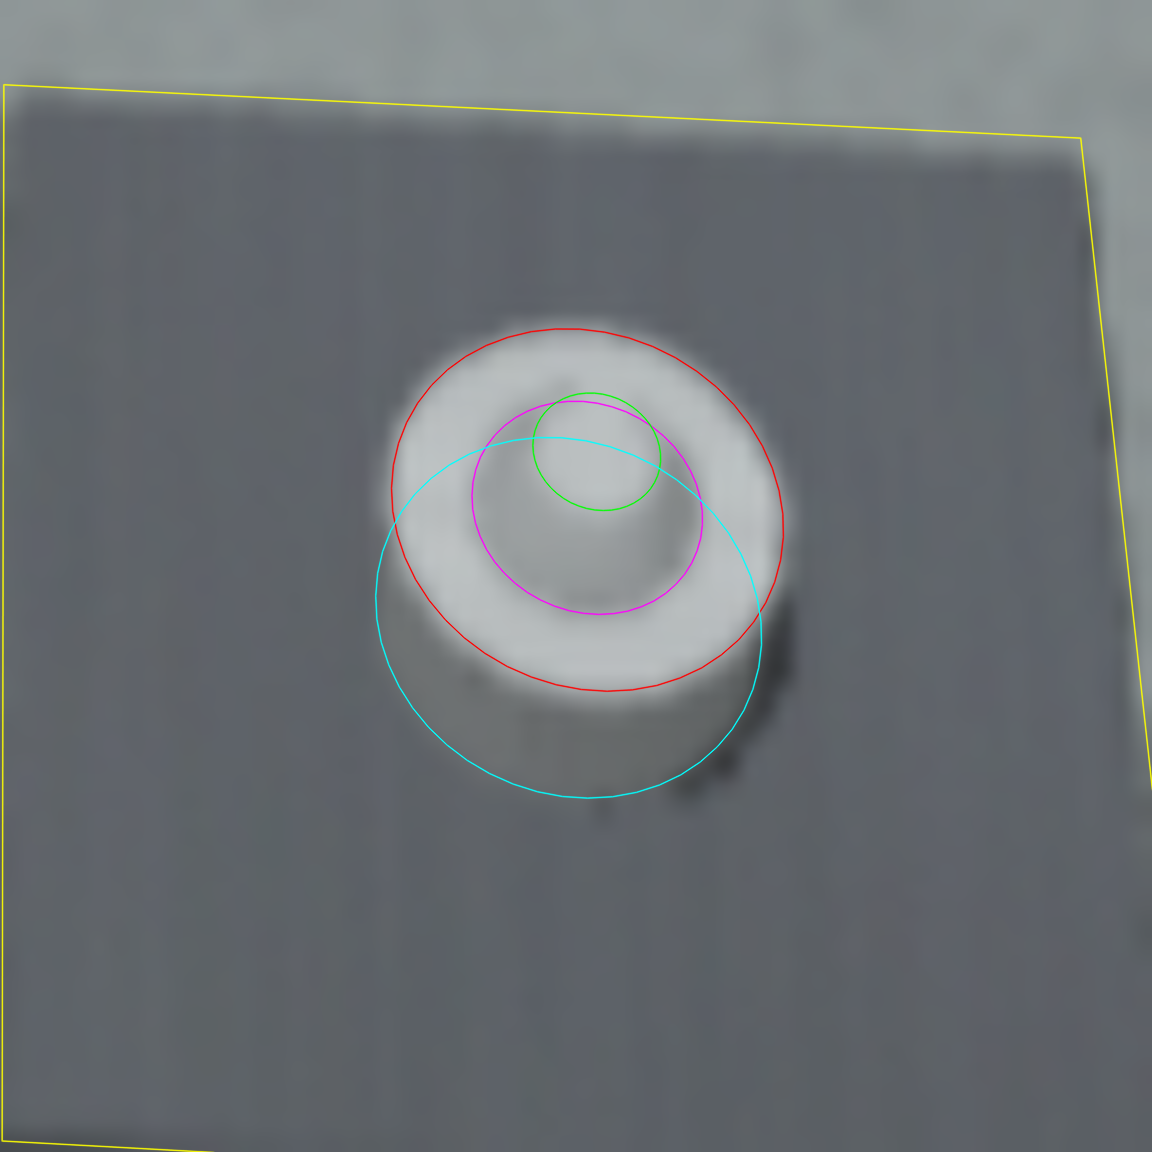

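```bash
python3 go.py 483.8 -356.1 250; python3 -m pendant '[{"twist":[0,0,0],"xyz":[-0.008,0.01,0.06],"grip":-1},{"twist":[0,0,0],"xyz":[0,0,0.06],"grip":-1},{"twist":[0,0,0],"xyz":[0,0,0.06],"grip":-1},{"twist":[0,0,0],"xyz":[0,0,0.06],"grip":-1},{"twist":[0,0,0],"xyz":[0,0,0.045],"grip":-1}]' >/dev/null;  python3 -m pendant '[{"twist":[0,0,0],"xyz":[0,0,0],"grip":-1},{"twist":[0,0,0],"xyz":[0,0,0],"grip":-1},{"twist":[0,0,0],"xyz":[0,0,0],"grip":-1},{"twist":[0,0,0],"xyz":[0,0,0],"grip":-1},{"twist":[0,0,0],"xyz":[0,0,0],"grip":-1}]' ; python3 go.py 483.8 -356.1 250
python3 ov.py side 340 370 50 10 o3 482.1 -354.4 62 65 482.1 -354.4 112 17 
python3 ov.py top 435 240 45 13 o4 485.0 -355.2 62 65 485 -355.2 112 17
```

```text
t 6.68 p [ 485.  -354.3  322.2] rot [-3.142 -0.     0.258] F [ 0.5  0.2 -3. ] M [ 0.04  0.09 -0.02] gap 32.4 q [ 0.67  0.4  -0.18  1.84  0.09  0.91 -0.87]
tool shift units [-0.006  0.006  0.289] rows at .16: 1.8 world mm [ -1.2  -1.8 -72.2]
time: 7.52
eef_pos: [483.7, -357.8, 251.8]
ee_rot: [3.141, -0.001, 0.257]
wrist_force: [0.6, -0.1, -3.5]
finger_gap: 32.4
t 7.52 p [ 483.7 -357.8  251.8] rot [ 3.141e+00 -1.000e-03  2.570e-01] F [ 0.6 -0.1 -3.5] M [-0.01 -0.02  0.03] gap 32.4 q [ 0.66  0.49 -0.17  1.89  0.11  0.77 -0.88]
tool shift units [ 0.002 -0.007  0.007] rows at .16: 0.1 world mm [ 0.1  1.7 -1.8]
```

View pics/o3.png

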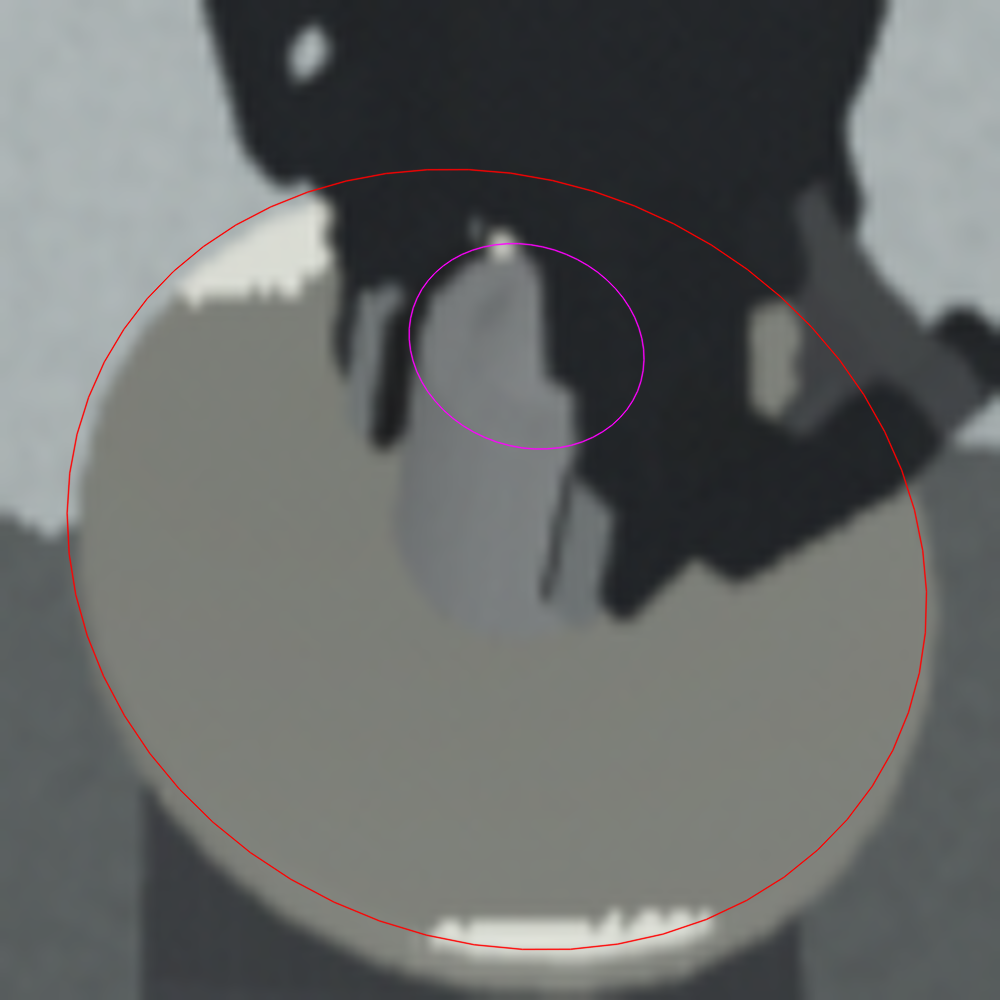

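View pics/o4.png

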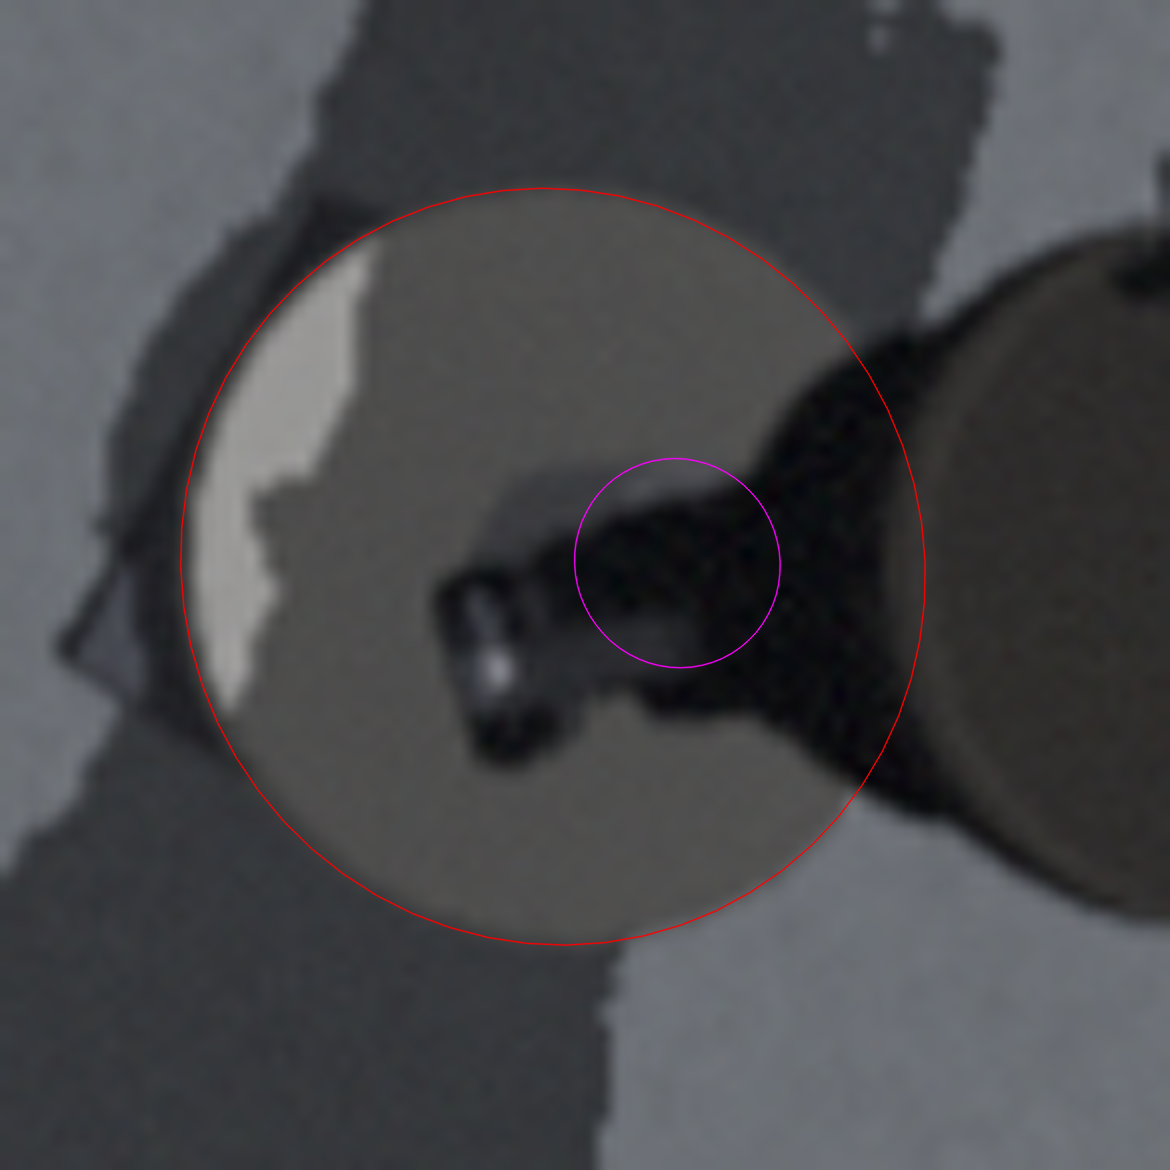

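```bash
python3 -m pendant '[{"twist":[0,0,0],"xyz":[0.002,-0.0075,0],"grip":-1},{"twist":[0,0,0],"xyz":[0,0,0.01],"grip":-1},{"twist":[0,0,0],"xyz":[0,0,0.02],"grip":-1},{"twist":[0,0,0],"xyz":[0,0,0.02],"grip":-1},{"twist":[0,0,0],"xyz":[0,0,0.02],"grip":-1}]';  python3 -m pendant '[{"twist":[0,0,0],"xyz":[0,0,0.008],"grip":-1},{"twist":[0,0,0],"xyz":[0,0,0],"grip":-1},{"twist":[0,0,0],"xyz":[0,0,0],"grip":-1},{"twist":[0,0,0],"xyz":[0,0,0],"grip":-1},{"twist":[0,0,0],"xyz":[0,0,0],"grip":-1}]' ; python3 go.py 483.8 -356.1 230
```

```text
time: 8.03
eef_pos: [483.4, -355.7, 232.7]
ee_rot: [-3.141, 0.0, 0.257]
wrist_force: [0.2, 0.2, -4.1]
finger_gap: 32.6
time: 8.45
eef_pos: [483.5, -355.8, 231.7]
ee_rot: [3.141, -0.0, 0.257]
wrist_force: [-0.8, 0.2, -3.3]
finger_gap: 32.2
t 8.45 p [ 483.5 -355.8  231.7] rot [ 3.141 -0.     0.257] F [-0.8  0.2 -3.3] M [-0.05  0.07 -0.01] gap 32.2 q [ 0.66  0.51 -0.17  1.9   0.12  0.74 -0.89]
tool shift units [0.001 0.001 0.007] rows at .16: 0.0 world mm [ 0.3 -0.3 -1.7]
```

No lateral force; the pin is in the socket. Ease down the last 2 mm and release.

```bash
python3 -m pendant '[{"twist":[0,0,0],"xyz":[0,0,0.004],"grip":-1},{"twist":[0,0,0],"xyz":[0,0,0.004],"grip":-1},{"twist":[0,0,0],"xyz":[0,0,0],"grip":-1},{"twist":[0,0,0],"xyz":[0,0,0],"grip":-1},{"twist":[0,0,0],"xyz":[0,0,0],"grip":-1}]'
```

```text
time: 8.87
eef_pos: [483.6, -355.8, 230.0]
ee_rot: [3.141, -0.0, 0.257]
wrist_force: [-1.1, 1.3, 6.1]
finger_gap: 32.7
```

```bash
python3 -m pendant '[{"twist":[0,0,0],"xyz":[0,0,0],"grip":-0.1},{"twist":[0,0,0],"xyz":[0,0,0],"grip":0.3},{"twist":[0,0,0],"xyz":[0,0,0],"grip":1},{"twist":[0,0,0],"xyz":[0,0,0],"grip":1},{"twist":[0,0,0],"xyz":[0,0,0],"grip":1}]'; python3 -m pendant '[{"twist":[0,0,0],"xyz":[0,0,0],"grip":1},{"twist":[0,0,0],"xyz":[0,0,-0.05],"grip":1},{"twist":[0,0,0],"xyz":[0,0,-0.1],"grip":1},{"twist":[0,0,0],"xyz":[0,0,-0.1],"grip":1},{"twist":[0,0,0],"xyz":[0,0,-0.1],"grip":1}]'; python3 go.py 481.5 145 300
```

```text
time: 9.28
eef_pos: [483.5, -355.7, 229.5]
ee_rot: [-3.142, -0.0, 0.257]
wrist_force: [0.3, 0.4, 0.5]
finger_gap: 84.1
time: 9.7
eef_pos: [483.4, -355.6, 318.8]
ee_rot: [-3.141, -0.0, 0.257]
wrist_force: [0.8, 0.4, 0.3]
finger_gap: 85.4
t 9.7 p [ 483.4 -355.6  318.8] rot [-3.141 -0.     0.257] F [0.8 0.4 0.3] M [-0.02  0.02  0.04] gap 85.4 q [ 0.67  0.4  -0.18  1.85  0.09  0.9  -0.87]
tool shift units [ 0.502 -1.939  0.076] rows at .16: 12.5 world mm [ -1.9 500.6 -18.8]
```

```bash
python3 -m pendant '[{"twist":[0,0,0],"xyz":[0.02,-0.08,0],"grip":1},{"twist":[0,0,0],"xyz":[0.04,-0.155,0],"grip":1},{"twist":[0,0,0],"xyz":[0.04,-0.155,0],"grip":1},{"twist":[0,0,0],"xyz":[0.04,-0.155,0],"grip":1},{"twist":[0,0,0],"xyz":[0.04,-0.155,0],"grip":1}]' >/dev/null; python3 -m pendant '[{"twist":[0,0,0],"xyz":[0.04,-0.155,0],"grip":1},{"twist":[0,0,0],"xyz":[0.04,-0.155,0],"grip":1},{"twist":[0,0,0],"xyz":[0.04,-0.155,0],"grip":1},{"twist":[0,0,0],"xyz":[0.04,-0.155,0],"grip":1},{"twist":[0,0,0],"xyz":[0.04,-0.155,0],"grip":1}]' ; python3 go.py 480.7 144.5 300
python3 - <<'E'
from h import *
c=cam("top"); cv2.imwrite("pics/c5.png",crop(c,430,240,45,8))
c=cam("side"); cv2.imwrite("pics/c5s.png",crop(c,340,370,50,8))
E
```

```text
time: 10.53
eef_pos: [481.3, 26.9, 318.1]
ee_rot: [3.141, -0.001, 0.257]
wrist_force: [1.4, -0.9, -0.2]
finger_gap: 85.5
t 10.53 p [481.3  26.9 318.1] rot [ 3.141e+00 -1.000e-03  2.570e-01] F [ 1.4 -0.9 -0.2] M [ 0.   -0.06 -0.02] gap 85.5 q [ 0.14  0.24 -0.37  2.1   0.12  0.82 -1.62]
tool shift units [ 0.117 -0.456  0.072] rows at .16: 3.0 world mm [ -0.6 117.6 -18.1]
```

View pics/c5.png

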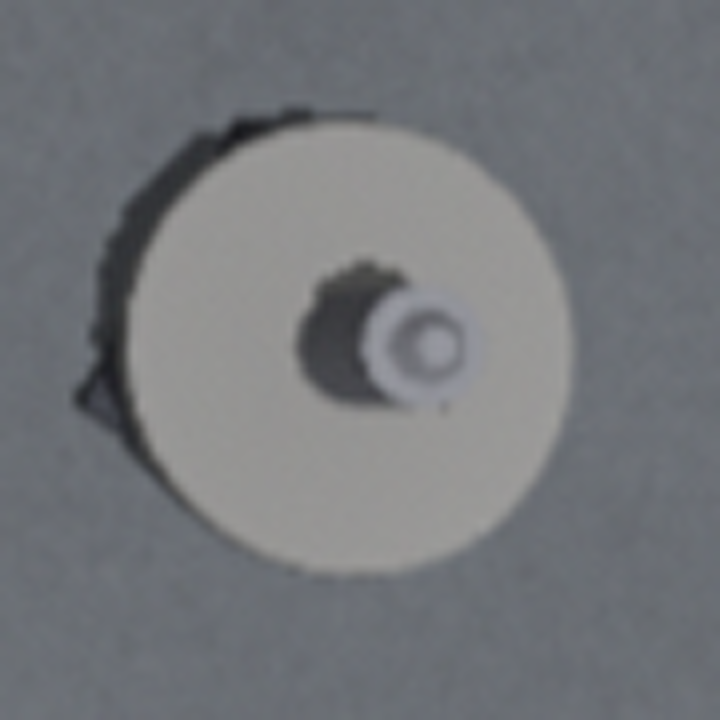

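View pics/c5s.png

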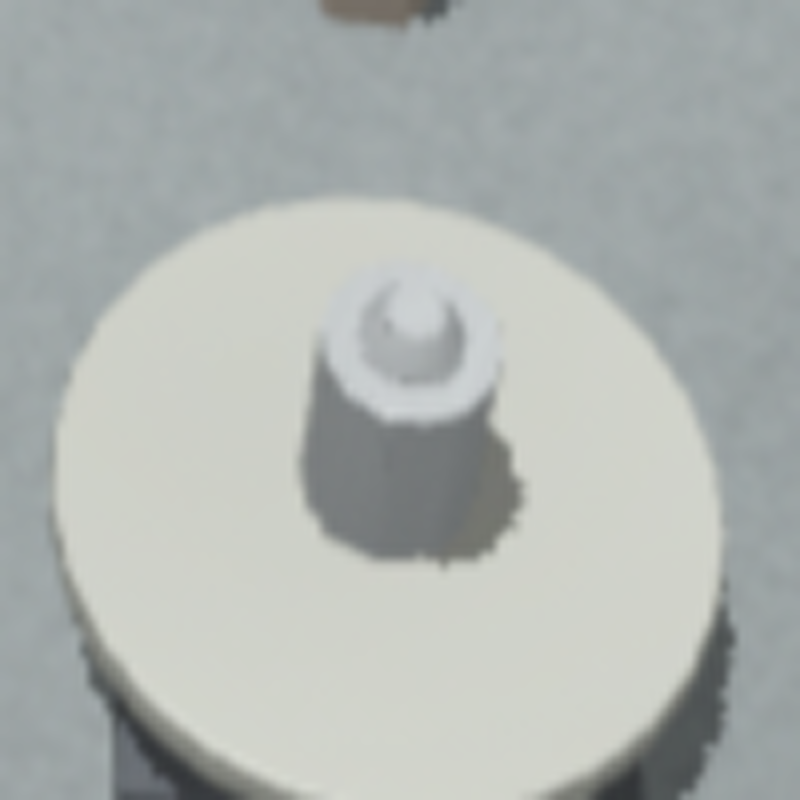

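```bash
python3 - <<'E'
from h import *
c=cam("top"); print(unproj(c,437.4,237.7,92),unproj(c,428.3,238.2,42))
c=cam("side"); print(unproj(c,340.8,362.4,92))
E
python3 -m pendant '[{"twist":[0,0,0],"xyz":[0.04,-0.15,0],"grip":1},{"twist":[0,0,0],"xyz":[0.04,-0.15,0.03],"grip":1},{"twist":[0,0,0],"xyz":[0.037,-0.145,0.04],"grip":1},{"twist":[0,0,0],"xyz":[0,0,0],"grip":1},{"twist":[0,0,0],"xyz":[0,0,0],"grip":1}]'; python3 go.py 480.7 144.5 200
python3 ov.py side 215 200 40 10 c6 478.9 144.7 62 17 477.6 142.3 12 52.5
```

```text
[ 485.36914459 -354.59007431   92.        ] [ 484.56907627 -354.51878195   42.        ]
[ 481.40176254 -355.46415827   92.        ]
time: 11.15
eef_pos: [481.7, 140.9, 299.4]
ee_rot: [-3.141, 0.001, 0.259]
wrist_force: [0.5, -1.0, 0.1]
finger_gap: 85.3
t 11.15 p [481.7 140.9 299.4] rot [-3.141e+00  1.000e-03  2.590e-01] F [ 0.5 -1.   0.1] M [-0.    0.03  0.02] gap 85.3 q [-0.05  0.31 -0.42  2.07  0.17  0.8  -1.89]
tool shift units [ 0.    -0.015  0.398] rows at .16: 2.5 world mm [ -1.    3.6 -99.4]
```

View pics/c6.png

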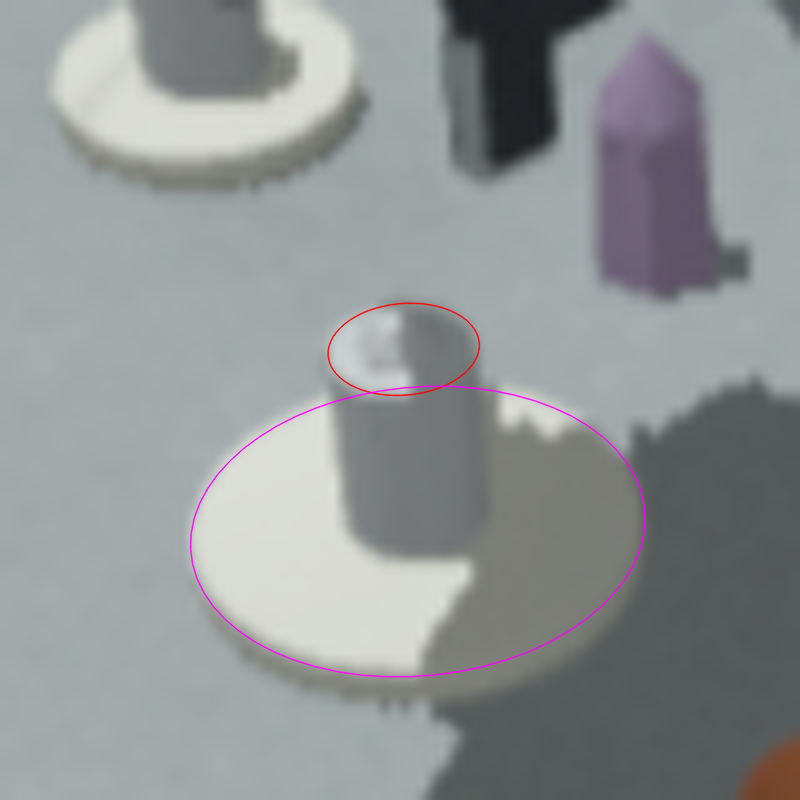

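```bash
python3 -m pendant '[{"twist":[0,0,0],"xyz":[0,-0.015,0.09],"grip":1},{"twist":[0,0,0],"xyz":[0,0,0.1],"grip":1},{"twist":[0,0,0],"xyz":[0,0,0.1],"grip":1},{"twist":[0,0,0],"xyz":[0,0,0.08],"grip":1},{"twist":[0,0,0],"xyz":[0,0,0.028],"grip":1}]' >/dev/null; python3 -m pendant '[{"twist":[0,0,0],"xyz":[0,0,0],"grip":1},{"twist":[0,0,0],"xyz":[0,0,0],"grip":1},{"twist":[0,0,0],"xyz":[0,0,0],"grip":0},{"twist":[0,0,0],"xyz":[0,0,0],"grip":-0.1},{"twist":[0,0,0],"xyz":[0,0,0],"grip":-1}]'; python3 -m pendant '[{"twist":[0,0,0],"xyz":[0,0,0],"grip":-1},{"twist":[0,0,0],"xyz":[0,0,0],"grip":-1},{"twist":[0,0,0],"xyz":[0,0,0],"grip":-1},{"twist":[0,0,0],"xyz":[0,0,0],"grip":-1},{"twist":[0,0,0],"xyz":[0,0,0],"grip":-1}]'; python3 go.py 480.7 144.5 200
```

```text
time: 12.03
eef_pos: [481.1, 143.6, 201.0]
ee_rot: [3.142, -0.002, 0.256]
wrist_force: [0.7, 0.0, -0.1]
finger_gap: 51.8
time: 12.45
eef_pos: [481.0, 143.8, 200.8]
ee_rot: [3.141, -0.001, 0.257]
wrist_force: [-3.5, -1.7, 14.5]
finger_gap: 32.7
t 12.45 p [481.  143.8 200.8] rot [ 3.141e+00 -1.000e-03  2.570e-01] F [-3.5 -1.7 14.5] M [-0.3   0.72  0.03] gap 32.7 q [-0.12  0.46 -0.36  2.12  0.29  0.6  -2.  ]
tool shift units [-0.    -0.003  0.003] rows at .16: 0.0 world mm [-0.3  0.7 -0.8]
```

```bash
python3 -m pendant '[{"twist":[0,0,0],"xyz":[0,0,-0.02],"grip":-1},{"twist":[0,0,0],"xyz":[0,0,-0.08],"grip":-1},{"twist":[0,0,0],"xyz":[0,0,-0.12],"grip":-1},{"twist":[0,0,0],"xyz":[0,0,-0.12],"grip":-1},{"twist":[0,0,0],"xyz":[0,0,-0.12],"grip":-1}]' ;  python3 -m pendant '[{"twist":[0,0,0],"xyz":[0,0,-0.12],"grip":-1},{"twist":[0,0,0],"xyz":[0,0,-0.02],"grip":-1},{"twist":[0,0,0],"xyz":[0,0,0],"grip":-1},{"twist":[0,0,0],"xyz":[0,0,0],"grip":-1},{"twist":[0,0,0],"xyz":[0,0,0],"grip":-1}]' ; python3 go.py 483.5 -355.8 350
```

```text
time: 12.87
eef_pos: [480.3, 143.7, 316.4]
ee_rot: [-3.141, 0.001, 0.257]
wrist_force: [0.5, -0.1, -2.1]
finger_gap: 32.1
time: 13.28
eef_pos: [480.3, 143.4, 348.7]
ee_rot: [3.142, 0.002, 0.257]
wrist_force: [-0.4, 0.3, -3.2]
finger_gap: 32.4
t 13.28 p [480.3 143.4 348.7] rot [3.142e+00 2.000e-03 2.570e-01] F [-0.4  0.3 -3.2] M [-0.01  0.02 -0.01] gap 32.4 q [-0.03  0.24 -0.44  2.02  0.13  0.91 -1.85]
tool shift units [-0.495  1.935 -0.004] rows at .16: 12.5 world mm [   3.2 -499.2    1.3]
```

```bash
python3 -m pendant '[{"twist":[0,0,0],"xyz":[-0.02,0.08,0],"grip":-1},{"twist":[0,0,0],"xyz":[-0.04,0.155,0],"grip":-1},{"twist":[0,0,0],"xyz":[-0.04,0.155,0],"grip":-1},{"twist":[0,0,0],"xyz":[-0.04,0.155,0],"grip":-1},{"twist":[0,0,0],"xyz":[-0.04,0.155,0],"grip":-1}]' >/dev/null; python3 -m pendant '[{"twist":[0,0,0],"xyz":[-0.04,0.155,0],"grip":-1},{"twist":[0,0,0],"xyz":[-0.04,0.155,0],"grip":-1},{"twist":[0,0,0],"xyz":[-0.04,0.155,0],"grip":-1},{"twist":[0,0,0],"xyz":[-0.04,0.155,0],"grip":-1},{"twist":[0,0,0],"xyz":[-0.04,0.155,0],"grip":-1}]'; python3 -m pendant '[{"twist":[0,0,0],"xyz":[-0.04,0.155,0],"grip":-1},{"twist":[0,0,0],"xyz":[-0.04,0.155,0],"grip":-1},{"twist":[0,0,0],"xyz":[-0.025,0.08,0],"grip":-1},{"twist":[0,0,0],"xyz":[0,0,0],"grip":-1},{"twist":[0,0,0],"xyz":[0,0,0],"grip":-1}]' ; python3 go.py 483.5 -355.8 350
```

```text
time: 14.12
eef_pos: [481.8, -238.9, 348.4]
ee_rot: [-3.14, 0.002, 0.257]
wrist_force: [0.9, 0.1, -2.2]
finger_gap: 32.4
time: 14.53
eef_pos: [481.2, -339.1, 347.9]
ee_rot: [-3.139, 0.002, 0.254]
wrist_force: [-0.3, -0.1, -2.8]
finger_gap: 32.5
t 14.53 p [ 481.2 -339.1  347.9] rot [-3.139e+00  2.000e-03  2.540e-01] F [-0.3 -0.1 -2.8] M [ 0.06 -0.02  0.01] gap 32.5 q [ 0.63  0.35 -0.15  1.85  0.06  0.95 -0.87]
tool shift units [-0.008  0.067 -0.009] rows at .16: 0.4 world mm [  2.3 -16.7   2.1]
```

```bash
python3 -m pendant '[{"twist":[0,0,0],"xyz":[-0.008,0.067,0],"grip":-1},{"twist":[0,0,0],"xyz":[0,0,0.04],"grip":-1},{"twist":[0,0,0],"xyz":[0,0,0.05],"grip":-1},{"twist":[0,0,0],"xyz":[0,0,0.03],"grip":-1},{"twist":[0,0,0],"xyz":[0,0,0],"grip":-1}]' >/dev/null; python3 -m pendant '[{"twist":[0,0,0],"xyz":[0,0,0],"grip":-1},{"twist":[0,0,0],"xyz":[0,0,0],"grip":-1},{"twist":[0,0,0],"xyz":[0,0,0],"grip":-1},{"twist":[0,0,0],"xyz":[0,0,0],"grip":-1},{"twist":[0,0,0],"xyz":[0,0,0],"grip":-1}]'; python3 go.py 483.5 -355.8 292.8
python3 ov.py side 340 350 55 10 o5 481.6 -355.2 129.2 52.5  481.6 -355.2 42 65 
python3 ov.py top 440 240 45 13 o6 485.2 -354.7 129.2 52.5 485.2 -354.7 42 65
```

```text
time: 15.37
eef_pos: [484.3, -354.8, 320.4]
ee_rot: [3.141, -0.0, 0.257]
wrist_force: [0.5, -0.0, -3.1]
finger_gap: 32.7
t 15.37 p [ 484.3 -354.8  320.4] rot [ 3.141 -0.     0.257] F [ 0.5 -0.  -3.1] M [-0.    0.05  0.05] gap 32.7 q [ 0.64  0.4  -0.14  1.85  0.07  0.9  -0.85]
tool shift units [-0.004  0.003  0.11 ] rows at .16: 0.7 world mm [ -0.8  -1.  -27.6]
```

View pics/o5.png

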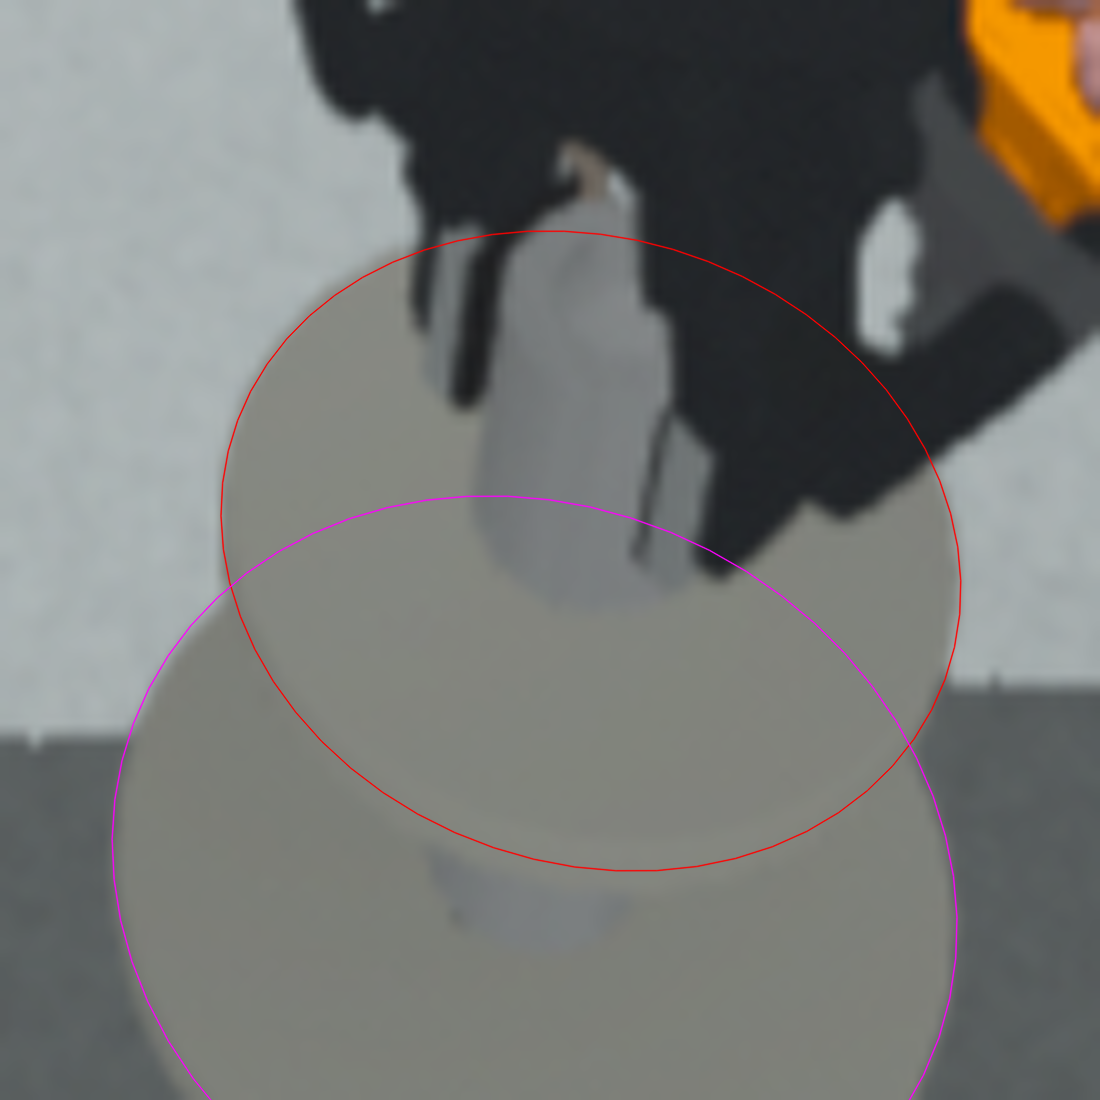

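View pics/o6.png

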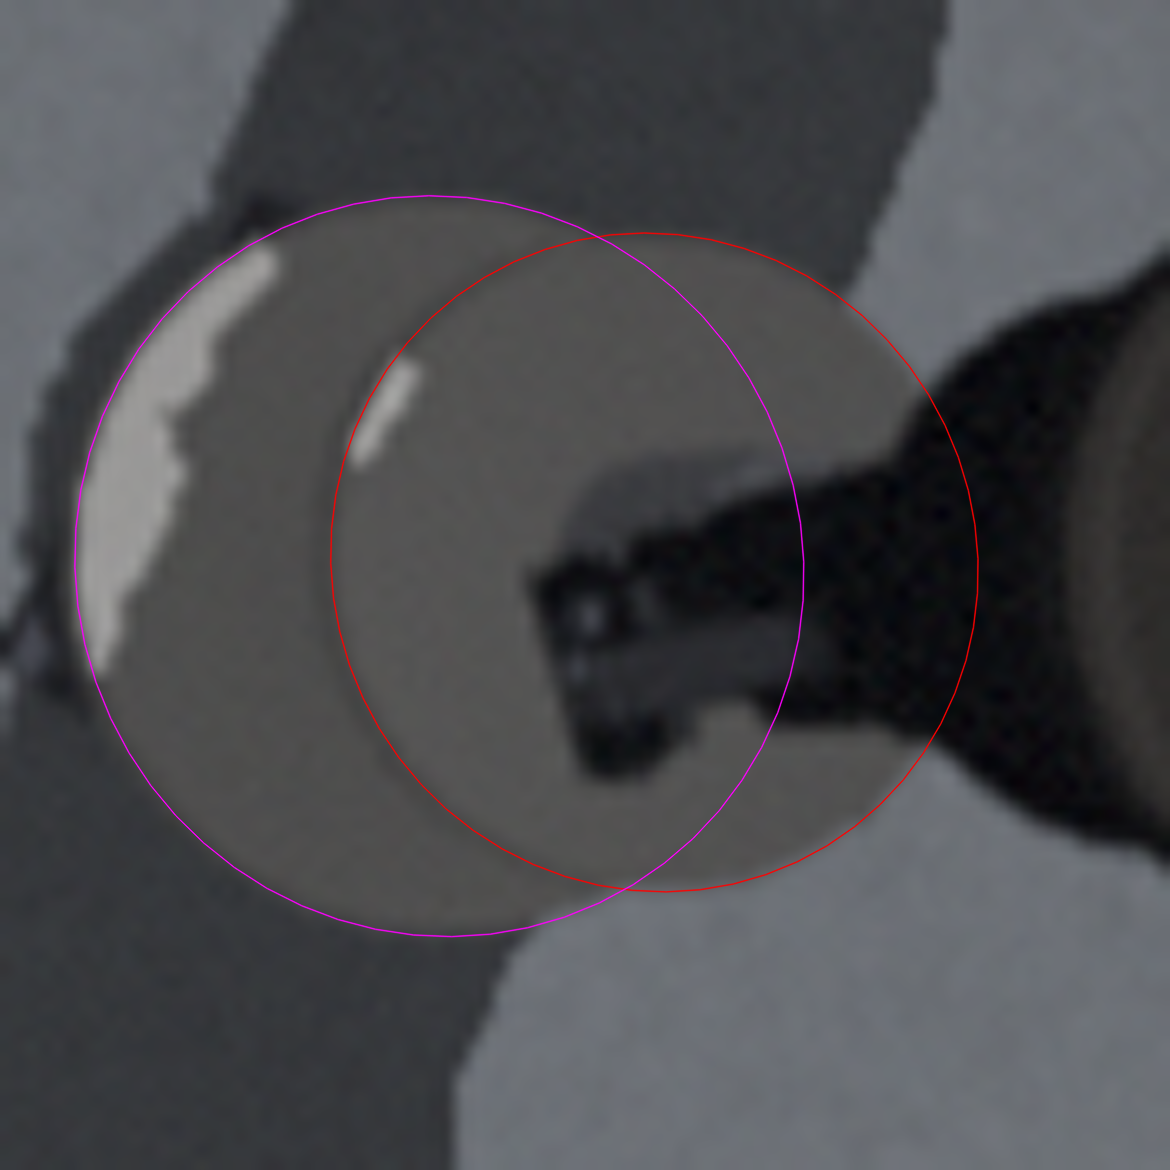

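```bash
python3 -m pendant '[{"twist":[0,0,0],"xyz":[0,0,0.02],"grip":-1},{"twist":[0,0,0],"xyz":[0,0,0.03],"grip":-1},{"twist":[0,0,0],"xyz":[0,0,0.02],"grip":-1},{"twist":[0,0,0],"xyz":[0,0,0.01],"grip":-1},{"twist":[0,0,0],"xyz":[0,0,0],"grip":-1}]';  python3 go.py 483.7 -355.3 292.8
```

```text
time: 15.88
eef_pos: [484.0, -354.6, 298.9]
ee_rot: [-3.14, 0.001, 0.257]
wrist_force: [0.5, 0.7, -3.2]
finger_gap: 32.4
t 15.88 p [ 484.  -354.6  298.9] rot [-3.14e+00  1.00e-03  2.57e-01] F [ 0.5  0.7 -3.2] M [ 0.01 -0.01 -0.04] gap 32.4 q [ 0.64  0.42 -0.14  1.86  0.08  0.86 -0.86]
tool shift units [-0.002  0.002  0.024] rows at .16: 0.2 world mm [-0.3 -0.7 -6.1]
```

```bash
python3 -m pendant '[{"twist":[0,0,0],"xyz":[-0.001,0.002,0.008],"grip":-1},{"twist":[0,0,0],"xyz":[0,0,0.008],"grip":-1},{"twist":[0,0,0],"xyz":[0,0,0.008],"grip":-1},{"twist":[0,0,0],"xyz":[0,0,0.004],"grip":-1},{"twist":[0,0,0],"xyz":[0,0,0],"grip":-1}]'; python3 -m pendant '[{"twist":[0,0,0],"xyz":[0,0,0],"grip":-1},{"twist":[0,0,0],"xyz":[0,0,0],"grip":-1},{"twist":[0,0,0],"xyz":[0,0,0],"grip":-1},{"twist":[0,0,0],"xyz":[0,0,0],"grip":-1},{"twist":[0,0,0],"xyz":[0,0,0],"grip":-1}]';  python3 go.py 483.7 -355.3 292.8
```

```text
time: 16.3
eef_pos: [484.2, -355.3, 293.0]
ee_rot: [3.141, -0.0, 0.257]
wrist_force: [-0.5, 0.4, -2.3]
finger_gap: 32.6
time: 16.72
eef_pos: [484.1, -355.3, 293.0]
ee_rot: [-3.142, -0.0, 0.257]
wrist_force: [-0.1, 0.9, -3.1]
finger_gap: 32.8
t 16.72 p [ 484.1 -355.3  293. ] rot [-3.142 -0.     0.257] F [-0.1  0.9 -3.1] M [-0.    0.02  0.02] gap 32.8 q [ 0.64  0.43 -0.14  1.87  0.08  0.85 -0.86]
tool shift units [-0.002 -0.     0.001] rows at .16: 0.0 world mm [-0.4  0.  -0.2]
```

```bash
python3 -m pendant '[{"twist":[0,0,0],"xyz":[0,0,0.004],"grip":-1},{"twist":[0,0,0],"xyz":[0,0,0.002],"grip":-1},{"twist":[0,0,0],"xyz":[0,0,0],"grip":-1},{"twist":[0,0,0],"xyz":[0,0,0],"grip":-1},{"twist":[0,0,0],"xyz":[0,0,0],"grip":-1}]';  python3 go.py 483.7 -355.3 292.8
```

```text
time: 17.13
eef_pos: [484.4, -355.4, 292.8]
ee_rot: [3.141, -0.001, 0.257]
wrist_force: [-3.0, 2.7, 16.5]
finger_gap: 32.5
t 17.13 p [ 484.4 -355.4  292.8] rot [ 3.141e+00 -1.000e-03  2.570e-01] F [-3.   2.7 16.5] M [0.99 1.07 0.03] gap 32.5 q [ 0.64  0.43 -0.14  1.87  0.08  0.85 -0.86]
tool shift units [-0.003 -0.001  0.   ] rows at .16: 0.0 world mm [-0.7  0.1 -0. ]
```

Seated (16 N contact at the expected height). Release and rise.

```bash
python3 -m pendant '[{"twist":[0,0,0],"xyz":[0,0,-0.003],"grip":-0.1},{"twist":[0,0,0],"xyz":[0,0,0],"grip":0.3},{"twist":[0,0,0],"xyz":[0,0,0],"grip":1},{"twist":[0,0,0],"xyz":[0,0,0],"grip":1},{"twist":[0,0,0],"xyz":[0,0,0],"grip":1}]'; python3 -m pendant '[{"twist":[0,0,0],"xyz":[0,0,0],"grip":1},{"twist":[0,0,0],"xyz":[0,0,-0.05],"grip":1},{"twist":[0,0,0],"xyz":[0,0,-0.1],"grip":1},{"twist":[0,0,0],"xyz":[0,0,-0.1],"grip":1},{"twist":[0,0,0],"xyz":[0,0,-0.1],"grip":1}]'; python3 go.py 500.2 341.2 380
```

```text
time: 17.55
eef_pos: [484.1, -355.3, 292.1]
ee_rot: [-3.141, -0.0, 0.257]
wrist_force: [-0.1, -0.3, 0.4]
finger_gap: 84.0
time: 17.97
eef_pos: [484.0, -355.2, 381.6]
ee_rot: [-3.141, -0.0, 0.257]
wrist_force: [0.1, 0.0, 0.4]
finger_gap: 85.6
t 17.97 p [ 484.  -355.2  381.6] rot [-3.141 -0.     0.257] F [0.1 0.  0.4] M [-0.   -0.04 -0.  ] gap 85.6 q [ 0.64  0.33 -0.15  1.79  0.06  1.02 -0.84]
tool shift units [ 0.77  -2.678  0.007] rows at .16: 17.4 world mm [ 16.2 696.4  -1.6]
```

```bash
python3 -m pendant '[{"twist":[0,0,0],"xyz":[0.02,-0.08,0],"grip":1},{"twist":[0,0,0],"xyz":[0.043,-0.15,0],"grip":1},{"twist":[0,0,0],"xyz":[0.043,-0.15,0],"grip":1},{"twist":[0,0,0],"xyz":[0.043,-0.15,0],"grip":1},{"twist":[0,0,0],"xyz":[0.043,-0.15,0],"grip":1}]' >/dev/null; python3 -m pendant '[{"twist":[0,0,0],"xyz":[0.043,-0.15,0],"grip":1},{"twist":[0,0,0],"xyz":[0.043,-0.15,0],"grip":1},{"twist":[0,0,0],"xyz":[0.043,-0.15,0],"grip":1},{"twist":[0,0,0],"xyz":[0.043,-0.15,0],"grip":1},{"twist":[0,0,0],"xyz":[0.043,-0.15,0],"grip":1}]' >/dev/null;  python3 -m pendant '[{"twist":[0,0,0],"xyz":[0.043,-0.15,0],"grip":1},{"twist":[0,0,0],"xyz":[0.043,-0.15,0],"grip":1},{"twist":[0,0,0],"xyz":[0.043,-0.15,0],"grip":1},{"twist":[0,0,0],"xyz":[0.043,-0.15,0],"grip":1},{"twist":[0,0,0],"xyz":[0.043,-0.15,0],"grip":1}]' >/dev/null; python3 go.py 500.2 341.2 310
```

```text
t 19.22 p [495.8 213.2 380.9] rot [ 3.141e+00 -1.000e-03  2.560e-01] F [ 1.5 -0.1 -0.1] M [-0.03 -0.02  0.05] gap 85.4 q [-0.11  0.27 -0.49  1.91  0.15  1.   -1.98]
tool shift units [ 0.147 -0.491  0.284] rows at .16: 3.7 world mm [  4.4 128.  -70.9]
```

```bash
python3 -m pendant '[{"twist":[0,0,0],"xyz":[0.036,-0.12,0.07],"grip":1},{"twist":[0,0,0],"xyz":[0.036,-0.12,0.07],"grip":1},{"twist":[0,0,0],"xyz":[0.036,-0.12,0.07],"grip":1},{"twist":[0,0,0],"xyz":[0.036,-0.12,0.07],"grip":1},{"twist":[0,0,0],"xyz":[0,0,0],"grip":1}]'; python3 -m pendant '[{"twist":[0,0,0],"xyz":[0,0,0],"grip":1},{"twist":[0,0,0],"xyz":[0,0,0],"grip":1},{"twist":[0,0,0],"xyz":[0,0,0],"grip":1},{"twist":[0,0,0],"xyz":[0,0,0],"grip":1},{"twist":[0,0,0],"xyz":[0,0,0],"grip":1}]'; python3 go.py 500.2 341.2 200
python3 - <<'E'
from h import *
c=cam("top"); cv2.imwrite("pics/c7.png",crop(c,440,240,45,8))
c=cam("side","side7"); cv2.imwrite("pics/c7s.png",crop(c,340,350,60,8))
E
```

```text
time: 19.63
eef_pos: [498.6, 341.9, 307.6]
ee_rot: [-3.14, 0.003, 0.262]
wrist_force: [-2.5, -1.0, -0.6]
finger_gap: 85.0
time: 20.05
eef_pos: [500.9, 335.6, 310.6]
ee_rot: [3.141, -0.001, 0.255]
wrist_force: [-0.7, 0.0, 0.5]
finger_gap: 85.2
t 20.05 p [500.9 335.6 310.6] rot [ 3.141e+00 -1.000e-03  2.550e-01] F [-0.7  0.   0.5] M [-0.02 -0.   -0.02] gap 85.2 q [-0.31  0.45 -0.49  1.83  0.26  0.92 -2.24]
tool shift units [ 0.002 -0.022  0.442] rows at .16: 2.8 world mm [  -0.7    5.6 -110.6]
```

View pics/c7.png

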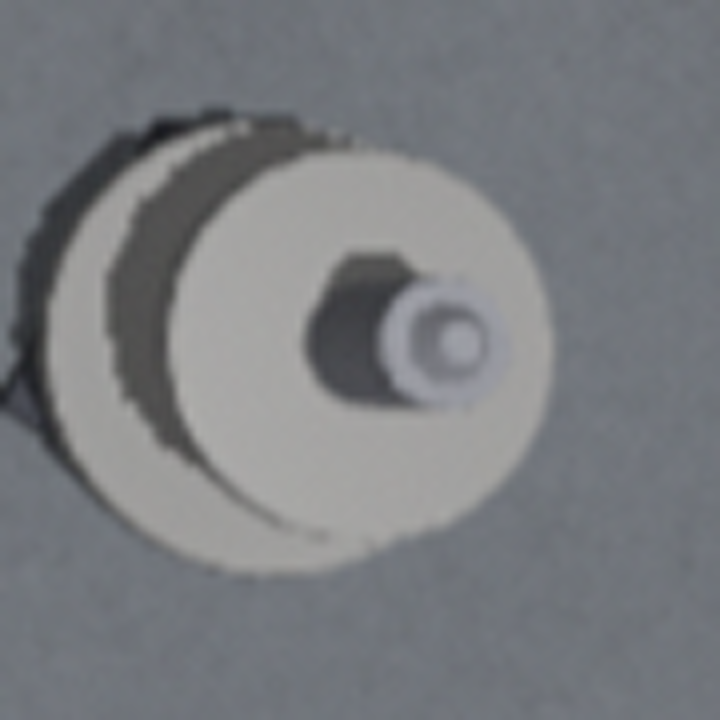

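View pics/c7s.png

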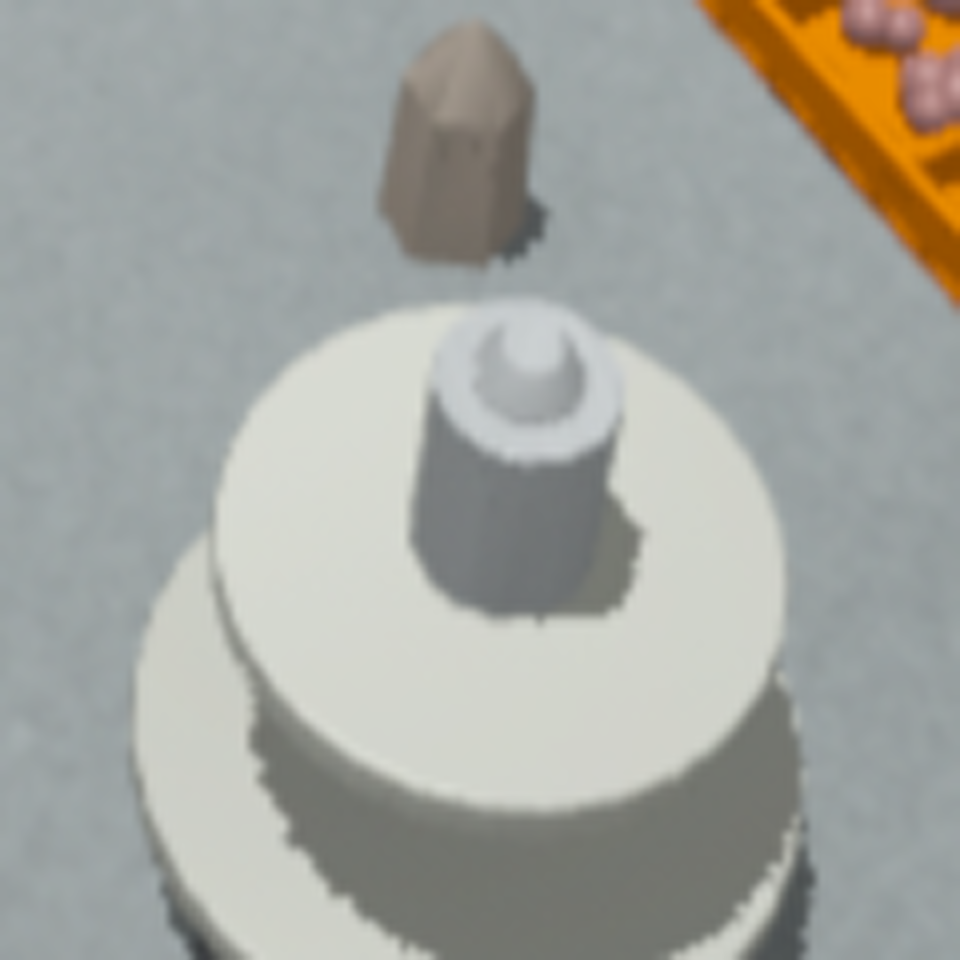

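View pics/side7.png

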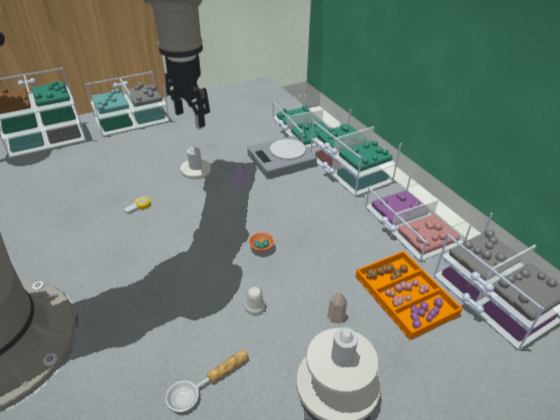

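```bash
python3 - <<'E'
from h import *
c=cam("top"); print(unproj(c,395+443.5/8-.5,195+343.5/8-.5,154))
c=cam("side"); print(unproj(c,280+528.5/8-.5,290+382.5/8-.5,154))
E
python3 -m pendant '[{"twist":[0,0,0],"xyz":[0.002,-0.022,0.08],"grip":1},{"twist":[0,0,0],"xyz":[0,0,0.1],"grip":1},{"twist":[0,0,0],"xyz":[0,0,0.1],"grip":1},{"twist":[0,0,0],"xyz":[0,0,0.1],"grip":1},{"twist":[0,0,0],"xyz":[0,0,0.06],"grip":1}]' >/dev/null; python3 -m pendant '[{"twist":[0,0,0],"xyz":[0,0,0],"grip":1},{"twist":[0,0,0],"xyz":[0,0,0],"grip":1},{"twist":[0,0,0],"xyz":[0,0,0],"grip":1},{"twist":[0,0,0],"xyz":[0,0,0],"grip":1},{"twist":[0,0,0],"xyz":[0,0,0],"grip":1}]'; python3 go.py 500.2 341.2 200
python3 - <<'E'
from h import *
c=cam("side"); cv2.imwrite("pics/c8s.png",crop(c,195,150,45,8))
E
```

```text
[ 485.47919373 -354.13098742  154.        ]
[ 482.14484699 -355.43911598  154.        ]
time: 21.08
eef_pos: [499.9, 342.2, 201.0]
ee_rot: [-3.141, -0.002, 0.257]
wrist_force: [-0.7, 0.4, -0.4]
finger_gap: 85.4
t 21.08 p [499.9 342.2 201. ] rot [-3.141e+00 -2.000e-03  2.570e-01] F [-0.7  0.4 -0.4] M [-0.05 -0.05  0.04] gap 85.4 q [-0.37  0.6  -0.43  1.89  0.36  0.73 -2.33]
tool shift units [0.    0.004 0.004] rows at .16: 0.0 world mm [ 0.3 -1.  -1. ]
```

View pics/c8s.png

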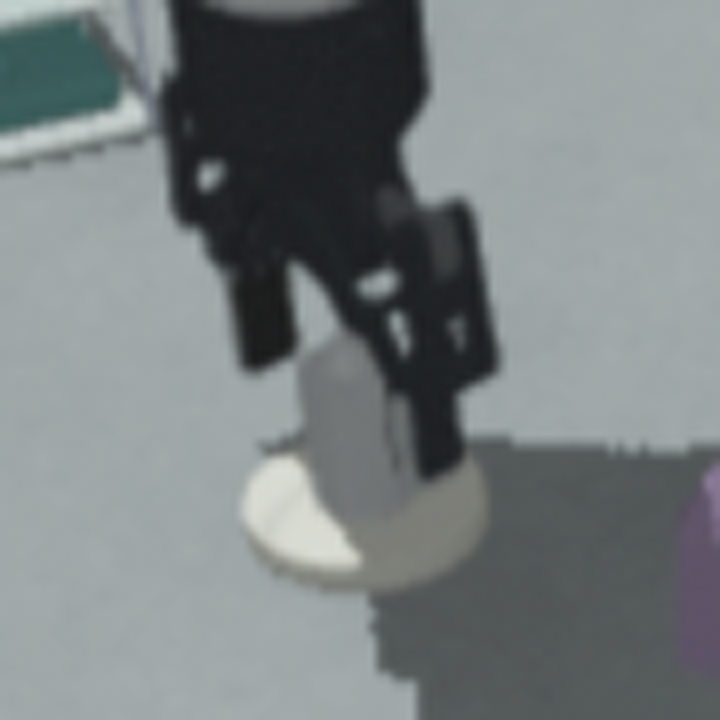

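```bash
python3 ov.py side 195 155 25 16 c9 498.3 341.5 62 17 498.3 341.5 12 40 498.3 341.5 12 17
python3 - <<'E'
from h import *
c=dict(cam("side")); c["pixels"]=cv2.imread("pics/side0.png")[:,:,::-1]
a=crop(c,195,155,25,16); b=cv2.imread("pics/c9.png"); cv2.imwrite("pics/c10.png",np.hstack([a,b]))
E
```

```text
(no output)
```

View pics/c10.png

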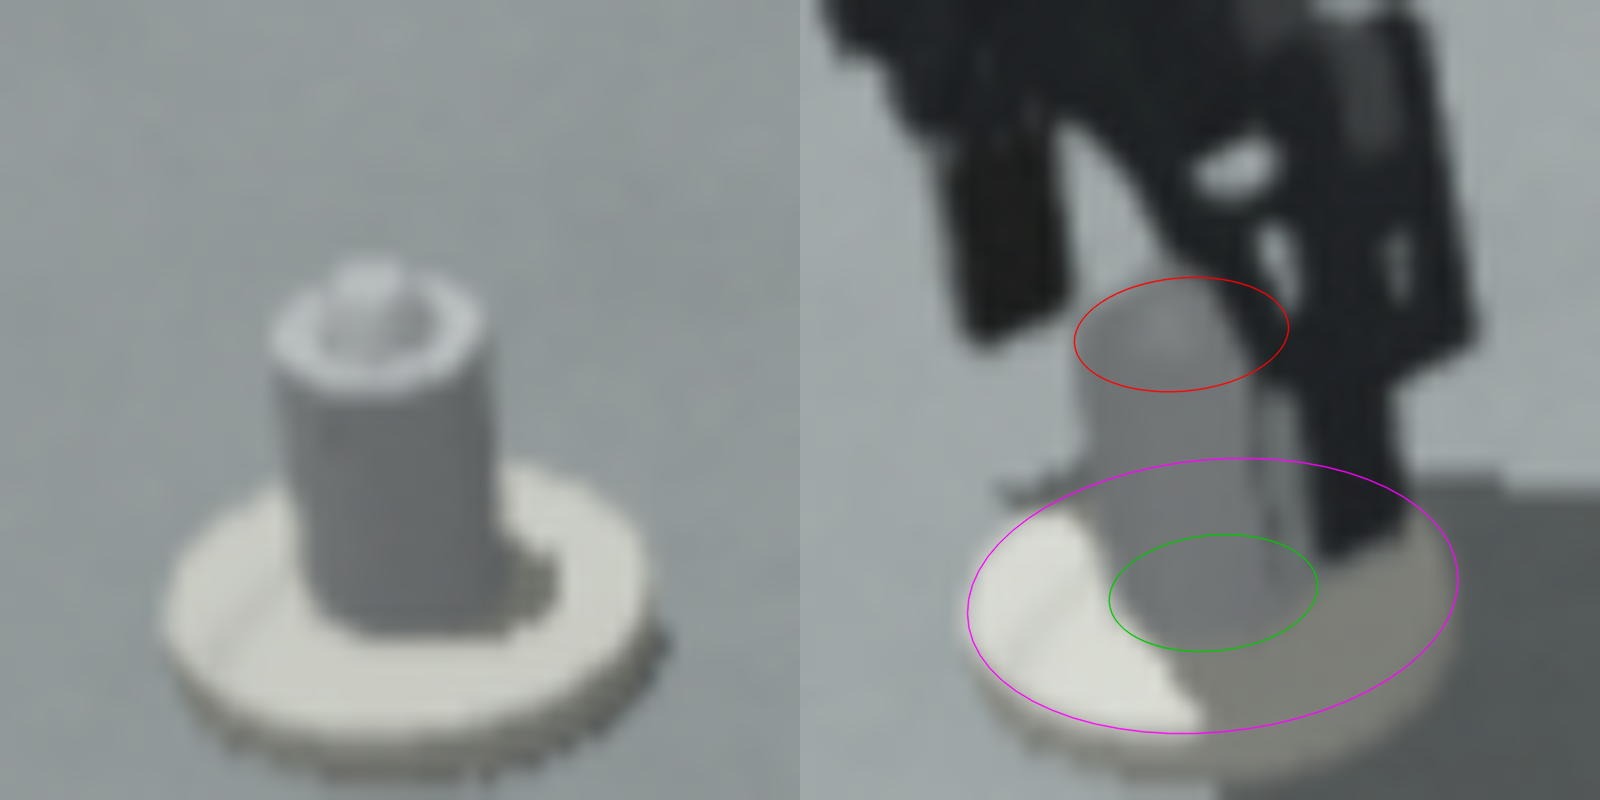

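```bash
python3 -m pendant '[{"twist":[0,0,0],"xyz":[0,0,0],"grip":0.2},{"twist":[0,0,0],"xyz":[0,0,0],"grip":0},{"twist":[0,0,0],"xyz":[0,0,0],"grip":-0.1},{"twist":[0,0,0],"xyz":[0,0,0],"grip":-0.2},{"twist":[0,0,0],"xyz":[0,0,0],"grip":-1}]' 60; python3 -m pendant '[{"twist":[0,0,0],"xyz":[0,0,0],"grip":-1},{"twist":[0,0,0],"xyz":[0,0,0],"grip":-1},{"twist":[0,0,0],"xyz":[0,0,0],"grip":-1},{"twist":[0,0,0],"xyz":[0,0,0],"grip":-1},{"twist":[0,0,0],"xyz":[0,0,0],"grip":-1}]'; python3 go.py 500 341.5 200;  python3 -m pendant '[{"twist":[0,0,0],"xyz":[0,0,-0.02],"grip":-1},{"twist":[0,0,0],"xyz":[0,0,-0.08],"grip":-1},{"twist":[0,0,0],"xyz":[0,0,-0.12],"grip":-1},{"twist":[0,0,0],"xyz":[0,0,-0.12],"grip":-1},{"twist":[0,0,0],"xyz":[0,0,-0.12],"grip":-1}]' ;  python3 -m pendant '[{"twist":[0,0,0],"xyz":[0,0,-0.12],"grip":-1},{"twist":[0,0,0],"xyz":[0,0,-0.12],"grip":-1},{"twist":[0,0,0],"xyz":[0,0,-0.12],"grip":-1},{"twist":[0,0,0],"xyz":[0,0,-0.08],"grip":-1},{"twist":[0,0,0],"xyz":[0,0,0],"grip":-1}]'; python3 go.py 484 -355.4 400
```

```text
time: 21.65
eef_pos: [499.6, 342.1, 200.0]
ee_rot: [-3.142, -0.0, 0.257]
wrist_force: [-0.7, -0.1, 1.2]
finger_gap: 32.7
time: 22.07
eef_pos: [499.6, 342.0, 200.0]
ee_rot: [-3.142, -0.0, 0.257]
wrist_force: [-1.2, -1.4, 5.3]
finger_gap: 32.9
t 22.07 p [499.6 342.  200. ] rot [-3.142 -0.     0.257] F [-1.2 -1.4  5.3] M [-0.19  0.28 -0.01] gap 32.9 q [-0.38  0.6  -0.43  1.89  0.36  0.73 -2.33]
tool shift units [ 0.001  0.002 -0.   ] rows at .16: 0.0 world mm [ 0.4 -0.5  0. ]
time: 22.48
eef_pos: [499.2, 341.9, 316.0]
ee_rot: [-3.142, 0.001, 0.257]
wrist_force: [0.5, 0.5, -1.2]
finger_gap: 32.7
time: 22.9
eef_pos: [499.8, 342.6, 429.6]
ee_rot: [-3.14, -0.006, 0.257]
wrist_force: [0.6, 1.1, -1.0]
finger_gap: 32.7
t 22.9 p [499.8 342.6 429.6] rot [-3.14  -0.006  0.257] F [ 0.6  1.1 -1. ] M [ 0.07  0.01 -0.03] gap 32.7 q [-0.29  0.34 -0.53  1.71  0.18  1.13 -2.18]
tool shift units [-0.771  2.685  0.108] rows at .16: 17.5 world mm [ -15.8 -698.   -29.6]
```

```bash
python3 -m pendant '[{"twist":[0,0,0],"xyz":[-0.02,0.08,0],"grip":-1},{"twist":[0,0,0],"xyz":[-0.043,0.15,0],"grip":-1},{"twist":[0,0,0],"xyz":[-0.043,0.15,0],"grip":-1},{"twist":[0,0,0],"xyz":[-0.043,0.15,0],"grip":-1},{"twist":[0,0,0],"xyz":[-0.043,0.15,0],"grip":-1}]' >/dev/null; python3 -m pendant '[{"twist":[0,0,0],"xyz":[-0.043,0.15,0],"grip":-1},{"twist":[0,0,0],"xyz":[-0.043,0.15,0],"grip":-1},{"twist":[0,0,0],"xyz":[-0.043,0.15,0],"grip":-1},{"twist":[0,0,0],"xyz":[-0.043,0.15,0],"grip":-1},{"twist":[0,0,0],"xyz":[-0.043,0.15,0],"grip":-1}]' >/dev/null;  python3 -m pendant '[{"twist":[0,0,0],"xyz":[-0.043,0.15,0],"grip":-1},{"twist":[0,0,0],"xyz":[-0.043,0.15,0],"grip":-1},{"twist":[0,0,0],"xyz":[-0.043,0.15,0],"grip":-1},{"twist":[0,0,0],"xyz":[-0.043,0.15,0],"grip":-1},{"twist":[0,0,0],"xyz":[-0.043,0.15,0],"grip":-1}]' >/dev/null; python3 go.py 484 -355.4 400
```

```text
t 24.15 p [ 486.8 -226.5  424.5] rot [-3.141  0.     0.257] F [ 1.2  0.7 -0.7] M [ 0.06 -0.07  0.01] gap 32.8 q [ 0.47  0.19 -0.18  1.88  0.04  1.07 -1.04]
tool shift units [-0.142  0.496  0.098] rows at .16: 3.3 world mm [  -2.8 -128.9  -24.5]
```

```bash
python3 -m pendant '[{"twist":[0,0,0],"xyz":[-0.04,0.14,0.02],"grip":-1},{"twist":[0,0,0],"xyz":[-0.04,0.14,0.02],"grip":-1},{"twist":[0,0,0],"xyz":[-0.035,0.12,0.02],"grip":-1},{"twist":[0,0,0],"xyz":[-0.02,0.07,0.02],"grip":-1},{"twist":[0,0,0],"xyz":[0,0,0],"grip":-1}]'; python3 -m pendant '[{"twist":[0,0,0],"xyz":[0,0,0],"grip":-1},{"twist":[0,0,0],"xyz":[0,0,0],"grip":-1},{"twist":[0,0,0],"xyz":[0,0,0],"grip":-1},{"twist":[0,0,0],"xyz":[0,0,0],"grip":-1},{"twist":[0,0,0],"xyz":[0,0,0],"grip":-1}]';python3 go.py 484 -355.4 385
```

```text
time: 24.57
eef_pos: [483.2, -351.0, 402.9]
ee_rot: [-3.141, 0.002, 0.252]
wrist_force: [-1.1, 0.3, -0.7]
finger_gap: 32.6
time: 24.98
eef_pos: [485.0, -346.1, 405.0]
ee_rot: [3.141, -0.0, 0.258]
wrist_force: [-0.6, 0.3, -1.6]
finger_gap: 33.0
t 24.98 p [ 485.  -346.1  405. ] rot [ 3.141 -0.     0.258] F [-0.6  0.3 -1.6] M [-0.03 -0.01 -0.02] gap 33.0 q [ 0.6   0.3  -0.11  1.78  0.04  1.06 -0.83]
tool shift units [-0.013  0.035  0.08 ] rows at .16: 0.6 world mm [ -1.   -9.3 -20. ]
```

```bash
python3 -m pendant '[{"twist":[0,0,0],"xyz":[-0.013,0.035,0.03],"grip":-1},{"twist":[0,0,0],"xyz":[0,0,0.03],"grip":-1},{"twist":[0,0,0],"xyz":[0,0,0.02],"grip":-1},{"twist":[0,0,0],"xyz":[0,0,0],"grip":-1},{"twist":[0,0,0],"xyz":[0,0,0],"grip":-1}]' >/dev/null; python3 -m pendant '[{"twist":[0,0,0],"xyz":[0,0,0],"grip":-1},{"twist":[0,0,0],"xyz":[0,0,0],"grip":-1},{"twist":[0,0,0],"xyz":[0,0,0],"grip":-1},{"twist":[0,0,0],"xyz":[0,0,0],"grip":-1},{"twist":[0,0,0],"xyz":[0,0,0],"grip":-1}]' ;python3 go.py 484 -355.4 354
python3 ov.py side 345 340 60 10 o7 482 -355.2 198 40  482 -355.2 154 17  482 -355.2 104 52.5
python3 ov.py top 445 240 45 13 o8 485.4 -354.4 198 40 485.4 -354.4 104 52.5 485.4 -354.4 42 65
```

```text
time: 25.82
eef_pos: [483.8, -356.1, 384.9]
ee_rot: [3.141, -0.0, 0.257]
wrist_force: [0.0, 0.0, -1.8]
finger_gap: 32.4
t 25.82 p [ 483.8 -356.1  384.9] rot [ 3.141 -0.     0.257] F [ 0.   0.  -1.8] M [ 0.04  0.02 -0.01] gap 32.4 q [ 0.61  0.33 -0.1   1.79  0.04  1.02 -0.82]
tool shift units [ 0.001 -0.003  0.124] rows at .16: 0.8 world mm [  0.2   0.7 -30.9]
```

View pics/o7.png

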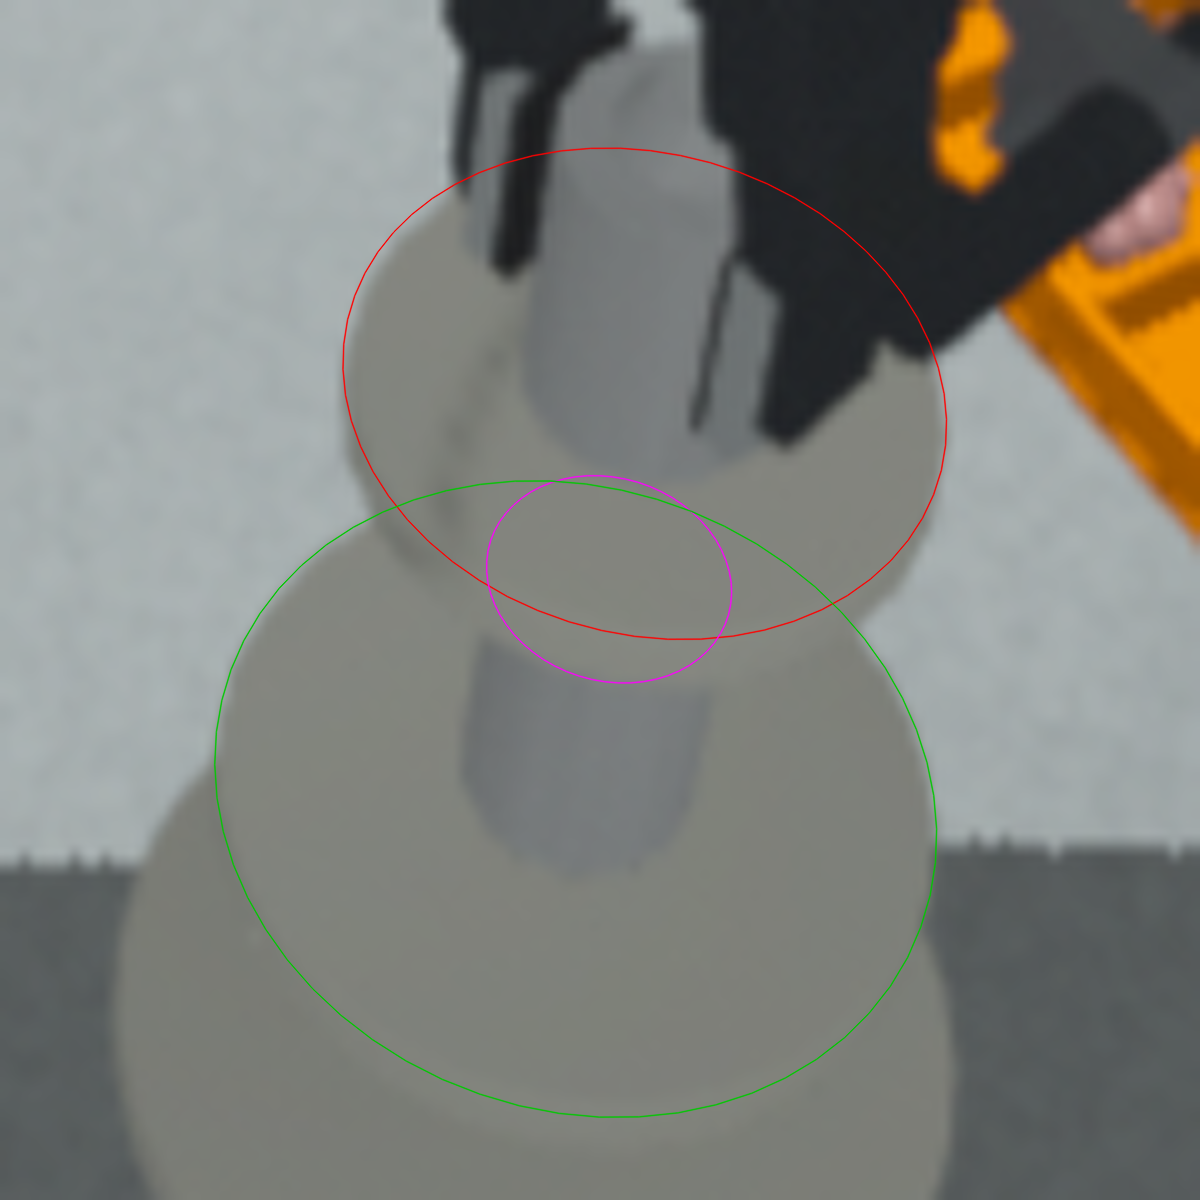

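View pics/o8.png

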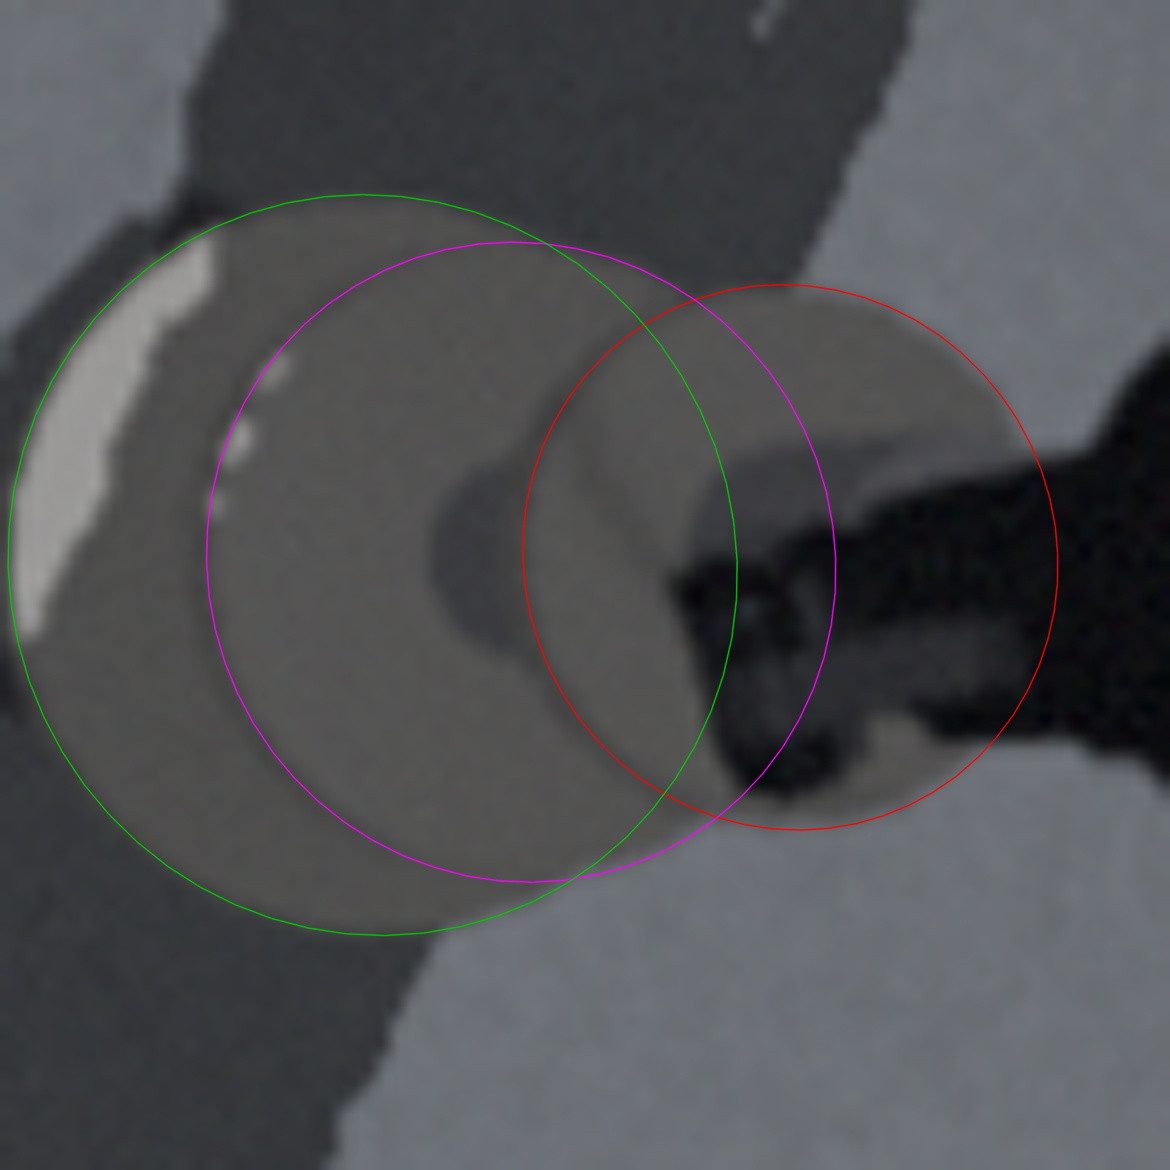

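```bash
python3 -m pendant '[{"twist":[0,0,0],"xyz":[0.001,-0.003,0.02],"grip":-1},{"twist":[0,0,0],"xyz":[0,0,0.03],"grip":-1},{"twist":[0,0,0],"xyz":[0,0,0.03],"grip":-1},{"twist":[0,0,0],"xyz":[0,0,0.01],"grip":-1},{"twist":[0,0,0],"xyz":[0,0,0],"grip":-1}]';  python3 go.py 484 -355.5 354
```

```text
time: 26.33
eef_pos: [483.6, -355.2, 360.9]
ee_rot: [-3.14, 0.001, 0.257]
wrist_force: [0.1, -0.1, -1.6]
finger_gap: 32.8
t 26.33 p [ 483.6 -355.2  360.9] rot [-3.14e+00  1.00e-03  2.57e-01] F [ 0.1 -0.1 -1.6] M [0.02 0.03 0.04] gap 32.8 q [ 0.61  0.35 -0.1   1.82  0.04  0.98 -0.83]
tool shift units [0.001 0.001 0.028] rows at .16: 0.2 world mm [ 0.4 -0.3 -6.9]
```

```bash
python3 -m pendant '[{"twist":[0,0,0],"xyz":[0,0,0.012],"grip":-1},{"twist":[0,0,0],"xyz":[0,0,0.012],"grip":-1},{"twist":[0,0,0],"xyz":[0,0,0.006],"grip":-1},{"twist":[0,0,0],"xyz":[0,0,0],"grip":-1},{"twist":[0,0,0],"xyz":[0,0,0],"grip":-1}]';  python3 go.py 484 -355.5 354
```

```text
time: 26.75
eef_pos: [483.9, -355.4, 354.8]
ee_rot: [3.142, -0.0, 0.257]
wrist_force: [-0.4, -0.3, -2.3]
finger_gap: 32.6
t 26.75 p [ 483.9 -355.4  354.8] rot [ 3.142 -0.     0.257] F [-0.4 -0.3 -2.3] M [ 0.07 -0.   -0.03] gap 32.6 q [ 0.61  0.36 -0.1   1.82  0.04  0.96 -0.83]
tool shift units [0.    0.001 0.003] rows at .16: 0.0 world mm [ 0.1 -0.1 -0.8]
```

```bash
python3 -m pendant '[{"twist":[0,0,0],"xyz":[0,0,0.003],"grip":-1},{"twist":[0,0,0],"xyz":[0,0,0.003],"grip":-1},{"twist":[0,0,0],"xyz":[0,0,0],"grip":-1},{"twist":[0,0,0],"xyz":[0,0,0],"grip":-1},{"twist":[0,0,0],"xyz":[0,0,0],"grip":-1}]';  python3 go.py 484 -355.5 354
```

```text
time: 27.17
eef_pos: [484.1, -355.5, 353.9]
ee_rot: [3.141, -0.001, 0.257]
wrist_force: [-0.2, 1.2, 5.8]
finger_gap: 32.6
t 27.17 p [ 484.1 -355.5  353.9] rot [ 3.141e+00 -1.000e-03  2.570e-01] F [-0.2  1.2  5.8] M [ 0.2   0.25 -0.  ] gap 32.6 q [ 0.61  0.36 -0.1   1.82  0.04  0.96 -0.83]
tool shift units [-0.  0. -0.] rows at .16: 0.0 world mm [-0.1 -0.   0.1]
```

```bash
python3 -m pendant '[{"twist":[0,0,0],"xyz":[0,0,0],"grip":-0.1},{"twist":[0,0,0],"xyz":[0,0,0],"grip":0.3},{"twist":[0,0,0],"xyz":[0,0,0],"grip":1},{"twist":[0,0,0],"xyz":[0,0,0],"grip":1},{"twist":[0,0,0],"xyz":[0,0,0],"grip":1}]'; python3 -m pendant '[{"twist":[0,0,0],"xyz":[0,0,0],"grip":1},{"twist":[0,0,0],"xyz":[0,0,-0.05],"grip":1},{"twist":[0,0,0],"xyz":[0,0,-0.1],"grip":1},{"twist":[0,0,0],"xyz":[0,0,-0.1],"grip":1},{"twist":[0,0,0],"xyz":[0,0,-0.1],"grip":1}]'; python3 go.py 443.8 -139.2 300
```

```text
time: 27.58
eef_pos: [483.9, -355.4, 353.2]
ee_rot: [-3.141, 0.0, 0.257]
wrist_force: [-0.4, 0.2, 0.9]
finger_gap: 84.1
time: 28.0
eef_pos: [483.7, -355.3, 442.7]
ee_rot: [-3.142, -0.0, 0.257]
wrist_force: [1.0, -0.6, -0.7]
finger_gap: 85.1
t 28.0 p [ 483.7 -355.3  442.7] rot [-3.142 -0.     0.257] F [ 1.  -0.6 -0.7] M [-0.02 -0.05 -0.03] gap 85.1 q [ 0.61  0.28 -0.1   1.73  0.03  1.14 -0.82]
tool shift units [ 0.065 -0.877  0.571] rows at .16: 6.6 world mm [ -39.9  216.1 -142.7]
```

```bash
python3 -m pendant '[{"twist":[0,0,0],"xyz":[0.01,-0.14,0],"grip":1},{"twist":[0,0,0],"xyz":[0.01,-0.14,0],"grip":1},{"twist":[0,0,0],"xyz":[0.01,-0.14,0],"grip":1},{"twist":[0,0,0],"xyz":[0.01,-0.11,0.1],"grip":1},{"twist":[0,0,0],"xyz":[0.01,-0.11,0.1],"grip":1}]'; python3 -m pendant '[{"twist":[0,0,0],"xyz":[0.01,-0.11,0.1],"grip":1},{"twist":[0,0,0],"xyz":[0.005,-0.11,0.1],"grip":1},{"twist":[0,0,0],"xyz":[0,0,0.1],"grip":1},{"twist":[0,0,0],"xyz":[0,0,0.07],"grip":1},{"twist":[0,0,0],"xyz":[0,0,0],"grip":1}]';python3 -m pendant '[{"twist":[0,0,0],"xyz":[0,0,0],"grip":1},{"twist":[0,0,0],"xyz":[0,0,0],"grip":1},{"twist":[0,0,0],"xyz":[0,0,0],"grip":1},{"twist":[0,0,0],"xyz":[0,0,0],"grip":1},{"twist":[0,0,0],"xyz":[0,0,0],"grip":1}]'; python3 go.py 443.8 -139.2 187
python3 - <<'E'
from h import *
c=cam("top"); cv2.imwrite("pics/c11.png",crop(c,440,240,45,8))
c=cam("side"); cv2.imwrite("pics/c11s.png",crop(c,345,330,60,8)); cv2.imwrite("pics/k.png",crop(c,255,290,40,8))
E
```

```text
time: 28.42
eef_pos: [455.2, -196.0, 392.4]
ee_rot: [3.139, -0.003, 0.257]
wrist_force: [1.0, 0.9, -0.6]
finger_gap: 85.4
time: 28.83
eef_pos: [444.2, -142.7, 296.3]
ee_rot: [-3.14, 0.003, 0.258]
wrist_force: [-0.7, -0.4, -0.7]
finger_gap: 85.6
time: 29.25
eef_pos: [445.2, -143.5, 299.1]
ee_rot: [3.141, -0.001, 0.256]
wrist_force: [-0.2, 0.2, 0.5]
finger_gap: 85.3
t 29.25 p [ 445.2 -143.5  299.1] rot [ 3.141e+00 -1.000e-03  2.560e-01] F [-0.2  0.2  0.5] M [ 0.04 -0.03 -0.05] gap 85.3 q [ 0.38  0.24 -0.24  2.15  0.08  0.76 -1.22]
tool shift units [-0.002 -0.019  0.448] rows at .16: 2.8 world mm [  -1.4    4.3 -112.1]
```

View pics/c11.png

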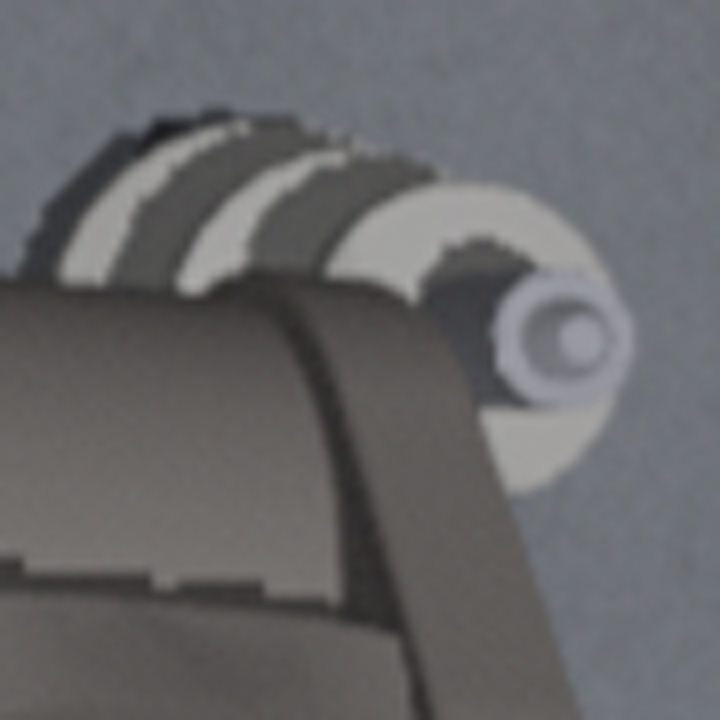

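View pics/c11s.png

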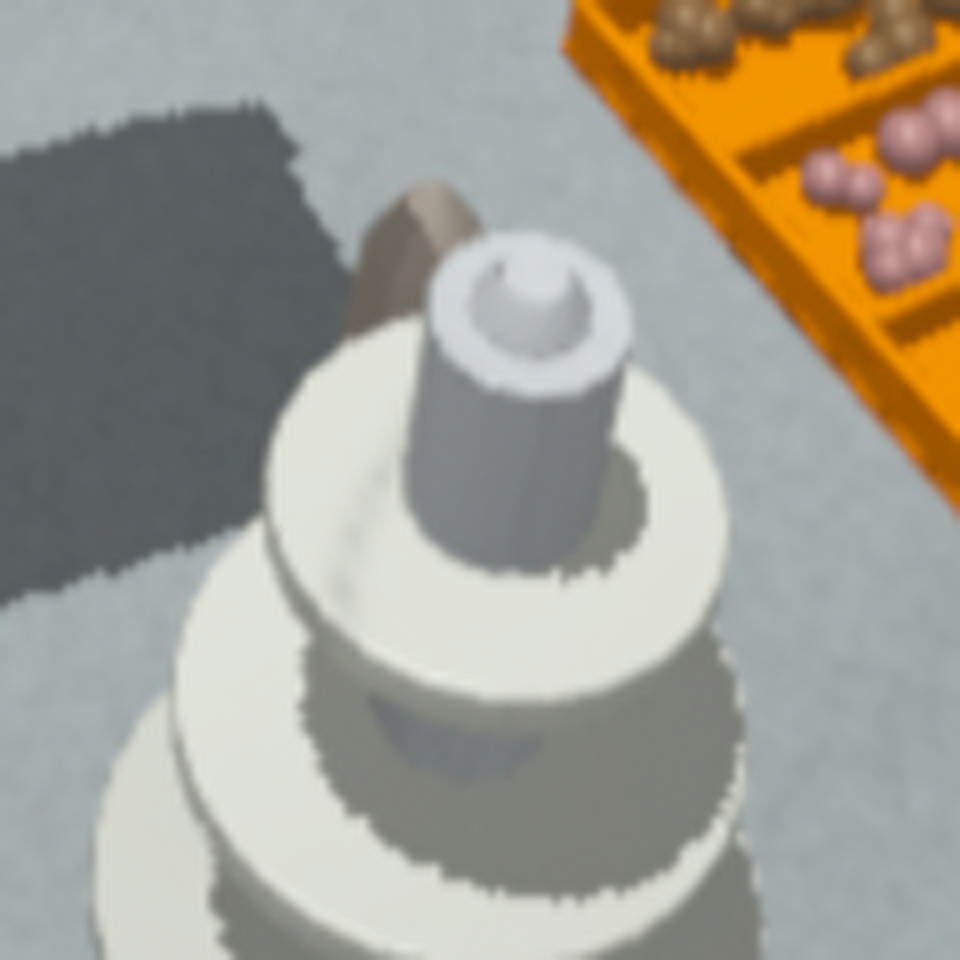

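View pics/k.png

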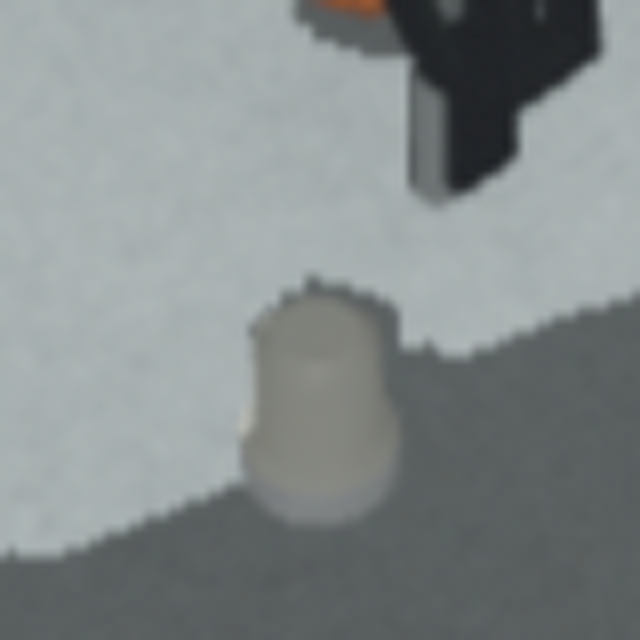

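```bash
python3 - <<'E'
from h import *
c=cam("top"); print(unproj(c,395+564.5/8-.5,195+337.5/8-.5,216))
c=cam("side"); print(unproj(c,285+530.5/8-.5,270+312.5/8-.5,216))
c=dict(c); c["pixels"]=cv2.imread("pics/side0.png")[:,:,::-1]
def ov(c,u0,v0,h,k,L):
    im=crop(c,u0,v0,h,k)
    for x,y,z,r in L:
        q=((np.array([proj(c,[x+r*np.cos(t),y+r*np.sin(t),z]) for t in np.linspace(0,6.28,50)])-[u0-h,v0-h]+.5)*k-.5)
        cv2.polylines(im,[np.round(q*8).astype(np.int32)],True,(0,0,255),1,cv2.LINE_AA,3)
    return im
a=ov(c,255,300,22,18,[(442.4,-138.8,0,19),(442.4,-138.8,12,19),(442.4,-138.8,42,15)])
c=dict(cam("top")); c["pixels"]=cv2.imread("pics/top0.png")[:,:,::-1]
b=ov(c,335,256,22,18,[(445.5,-139.3,0,19),(445.5,-139.3,12,19),(445.5,-139.3,42,15)])
cv2.imwrite("pics/kk.png",np.hstack([a,b]))
E
```

```text
[ 486.41159603 -354.81398469  216.        ]
[ 483.13891626 -354.76152619  216.        ]
```

View pics/kk.png

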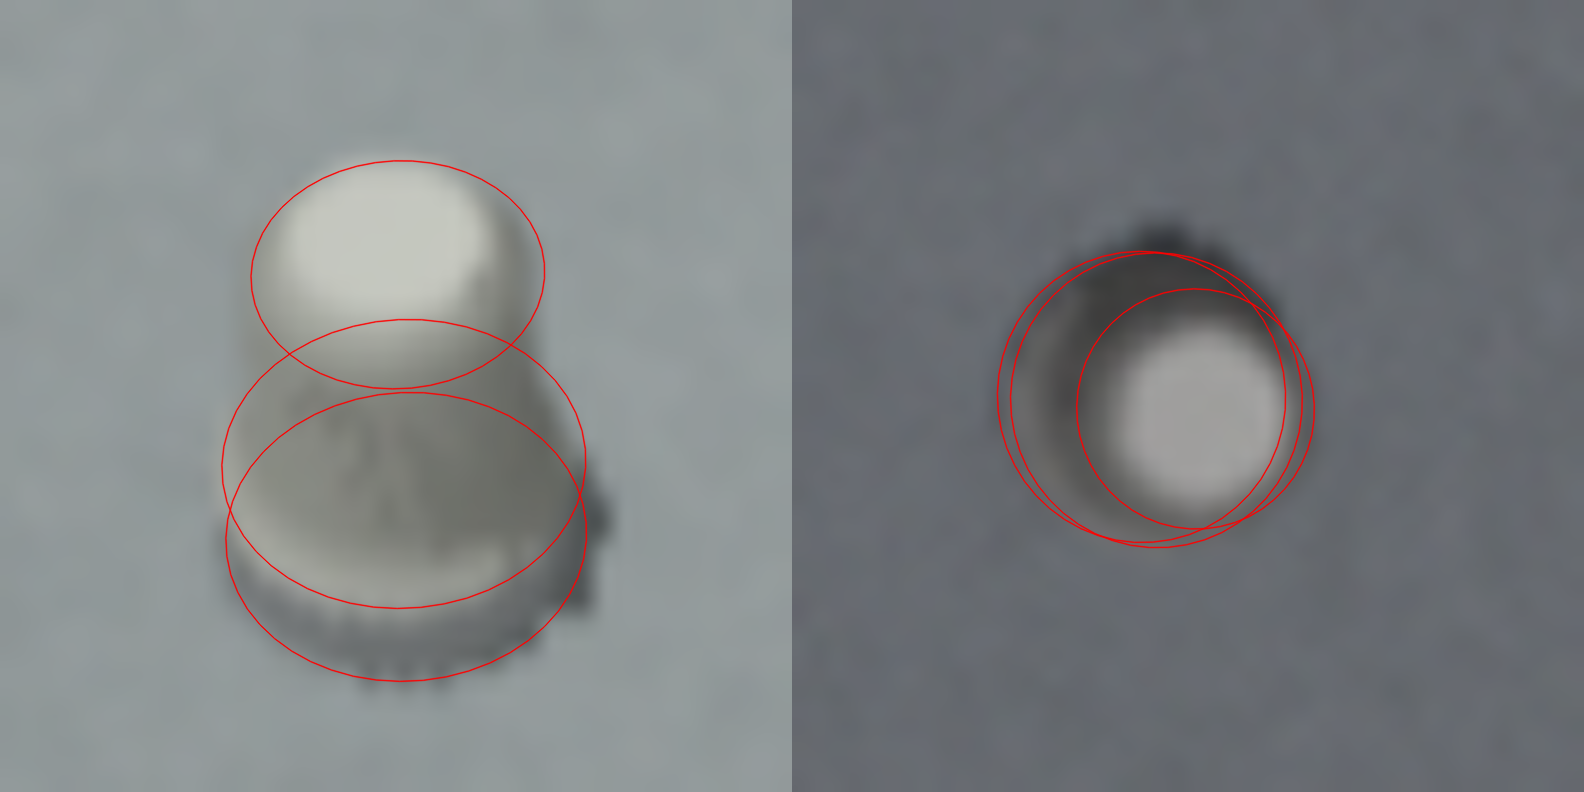

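```bash
python3 -m pendant '[{"twist":[0,0,0],"xyz":[-0.002,-0.018,0.08],"grip":1},{"twist":[0,0,0],"xyz":[0,0,0.1],"grip":1},{"twist":[0,0,0],"xyz":[0,0,0.1],"grip":1},{"twist":[0,0,0],"xyz":[0,0,0.1],"grip":1},{"twist":[0,0,0],"xyz":[0,0,0.052],"grip":1}]' >/dev/null; python3 -m pendant '[{"twist":[0,0,0],"xyz":[0,0,0],"grip":1},{"twist":[0,0,0],"xyz":[0,0,0],"grip":1},{"twist":[0,0,0],"xyz":[0,0,0],"grip":1},{"twist":[0,0,0],"xyz":[0,0,0],"grip":1},{"twist":[0,0,0],"xyz":[0,0,0],"grip":1}]'; python3 go.py 443.6 -139.2 191
python3 - <<'E'
from h import *
c=cam("side"); cv2.imwrite("pics/k2.png",crop(c,255,290,40,10))
E
```

```text
time: 30.33
eef_pos: [443.7, -139.2, 191.3]
ee_rot: [3.141, -0.002, 0.257]
wrist_force: [-0.4, -0.4, 0.7]
finger_gap: 85.3
t 30.33 p [ 443.7 -139.2  191.3] rot [ 3.141e+00 -2.000e-03  2.570e-01] F [-0.4 -0.4  0.7] M [-0.04 -0.01 -0.  ] gap 85.3 q [ 0.34  0.42 -0.2   2.22  0.17  0.51 -1.31]
tool shift units [-0.001 -0.     0.001] rows at .16: 0.0 world mm [-0.1 -0.  -0.3]
```

View pics/k2.png

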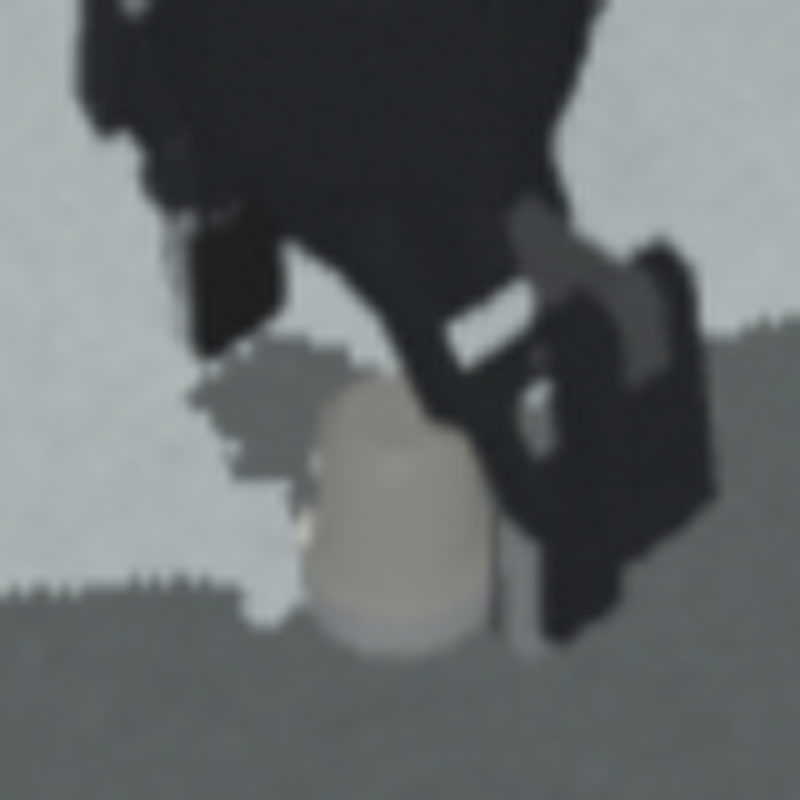

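```bash
python3 -m pendant '[{"twist":[0,0,0],"xyz":[0,0,0],"grip":0.1},{"twist":[0,0,0],"xyz":[0,0,0],"grip":-0.1},{"twist":[0,0,0],"xyz":[0,0,0],"grip":-0.2},{"twist":[0,0,0],"xyz":[0,0,0],"grip":-0.3},{"twist":[0,0,0],"xyz":[0,0,0],"grip":-1}]' 50; python3 -m pendant '[{"twist":[0,0,0],"xyz":[0,0,0],"grip":-1},{"twist":[0,0,0],"xyz":[0,0,0],"grip":-1},{"twist":[0,0,0],"xyz":[0,0,0],"grip":-1},{"twist":[0,0,0],"xyz":[0,0,0],"grip":-1},{"twist":[0,0,0],"xyz":[0,0,0],"grip":-1}]'; python3 go.py 443.6 -139.2 191;  python3 -m pendant '[{"twist":[0,0,0],"xyz":[0,0,-0.02],"grip":-1},{"twist":[0,0,0],"xyz":[0,0,-0.08],"grip":-1},{"twist":[0,0,0],"xyz":[0,0,-0.12],"grip":-1},{"twist":[0,0,0],"xyz":[0,0,-0.14],"grip":-1},{"twist":[0,0,0],"xyz":[0,0,-0.14],"grip":-1}]' ;  python3 -m pendant '[{"twist":[0,0,0],"xyz":[0,0,-0.14],"grip":-1},{"twist":[0,0,0],"xyz":[0,0,-0.14],"grip":-1},{"twist":[0,0,0],"xyz":[0,0,-0.14],"grip":-1},{"twist":[0,0,0],"xyz":[0,0,-0.14],"grip":-1},{"twist":[0,0,0],"xyz":[0,0,-0.05],"grip":-1}]'; python3 go.py 484 -355.5 450
```

```text
time: 30.8
eef_pos: [443.4, -139.1, 190.4]
ee_rot: [3.142, -0.0, 0.257]
wrist_force: [-5.8, 2.4, 19.6]
finger_gap: 28.4
time: 31.22
eef_pos: [443.4, -139.0, 190.5]
ee_rot: [3.142, -0.0, 0.257]
wrist_force: [-2.8, 1.6, 8.1]
finger_gap: 28.4
t 31.22 p [ 443.4 -139.   190.5] rot [ 3.142 -0.     0.257] F [-2.8  1.6  8.1] M [0.2  0.54 0.  ] gap 28.4 q [ 0.34  0.42 -0.2   2.22  0.17  0.51 -1.31]
tool shift units [ 0.001  0.001 -0.002] rows at .16: 0.0 world mm [ 0.2 -0.2  0.5]
time: 31.63
eef_pos: [442.9, -138.9, 316.6]
ee_rot: [-3.141, 0.001, 0.257]
wrist_force: [0.1, -1.2, -1.4]
finger_gap: 28.3
time: 32.05
eef_pos: [443.5, -138.9, 472.8]
ee_rot: [3.139, -0.005, 0.257]
wrist_force: [0.6, -0.6, -1.4]
finger_gap: 28.2
t 32.05 p [ 443.5 -138.9  472.8] rot [ 3.139 -0.005  0.257] F [ 0.6 -0.6 -1.4] M [ 0.02 -0.06  0.03] gap 28.2 q [ 0.41  0.03 -0.25  1.96  0.01  1.15 -1.16]
tool shift units [-0.064  0.879  0.093] rows at .16: 5.5 world mm [  40.5 -216.6  -22.8]
```

```bash
python3 -m pendant '[{"twist":[0,0,0],"xyz":[-0.007,0.1,0],"grip":-1},{"twist":[0,0,0],"xyz":[-0.01,0.15,0],"grip":-1},{"twist":[0,0,0],"xyz":[-0.01,0.15,0],"grip":-1},{"twist":[0,0,0],"xyz":[-0.01,0.15,0],"grip":-1},{"twist":[0,0,0],"xyz":[-0.012,0.15,0],"grip":-1}]'>/dev/null; python3 -m pendant '[{"twist":[0,0,0],"xyz":[-0.015,0.179,0],"grip":-1},{"twist":[0,0,0],"xyz":[0,0,0],"grip":-1},{"twist":[0,0,0],"xyz":[0,0,0],"grip":-1},{"twist":[0,0,0],"xyz":[0,0,0],"grip":-1},{"twist":[0,0,0],"xyz":[0,0,0],"grip":-1}]';python3 go.py 484 -355.5 438
```

```text
time: 32.88
eef_pos: [483.2, -351.4, 467.8]
ee_rot: [-3.141, -0.0, 0.258]
wrist_force: [-1.2, -0.7, -0.7]
finger_gap: 28.6
t 32.88 p [ 483.2 -351.4  467.8] rot [-3.141 -0.     0.258] F [-1.2 -0.7 -0.7] M [-0.01  0.04  0.02] gap 28.6 q [ 0.6   0.25 -0.09  1.7   0.02  1.18 -0.81]
tool shift units [-0.001  0.017  0.119] rows at .16: 0.8 world mm [  0.8  -4.1 -29.8]
```

```bash
python3 -m pendant '[{"twist":[0,0,0],"xyz":[-0.001,0.017,0.04],"grip":-1},{"twist":[0,0,0],"xyz":[0,0,0.04],"grip":-1},{"twist":[0,0,0],"xyz":[0,0,0.038],"grip":-1},{"twist":[0,0,0],"xyz":[0,0,0],"grip":-1},{"twist":[0,0,0],"xyz":[0,0,0],"grip":-1}]' >/dev/null; python3 -m pendant '[{"twist":[0,0,0],"xyz":[0,0,0],"grip":-1},{"twist":[0,0,0],"xyz":[0,0,0],"grip":-1},{"twist":[0,0,0],"xyz":[0,0,0],"grip":-1},{"twist":[0,0,0],"xyz":[0,0,0],"grip":-1},{"twist":[0,0,0],"xyz":[0,0,0],"grip":-1}]' ;python3 go.py 484 -355.5 406.5
python3 ov.py side 350 310 45 12 o9 483.1 -354.8 247.5 19  483.1 -354.8 259.5 19  483.1 -354.8 216 17
python3 ov.py top 455 240 35 16 o10 486.4 -354.8 247.5 19 486.4 -354.8 259.5 19 486.4 -354.8 216 17
```

```text
time: 33.72
eef_pos: [484.0, -356.7, 438.5]
ee_rot: [3.141, -0.0, 0.257]
wrist_force: [-0.1, -0.5, -0.9]
finger_gap: 28.2
t 33.72 p [ 484.  -356.7  438.5] rot [ 3.141 -0.     0.257] F [-0.1 -0.5 -0.9] M [-0.08  0.01  0.  ] gap 28.2 q [ 0.6   0.28 -0.09  1.73  0.03  1.13 -0.81]
tool shift units [ 0.001 -0.005  0.128] rows at .16: 0.8 world mm [  0.    1.2 -32. ]
```

View pics/o9.png

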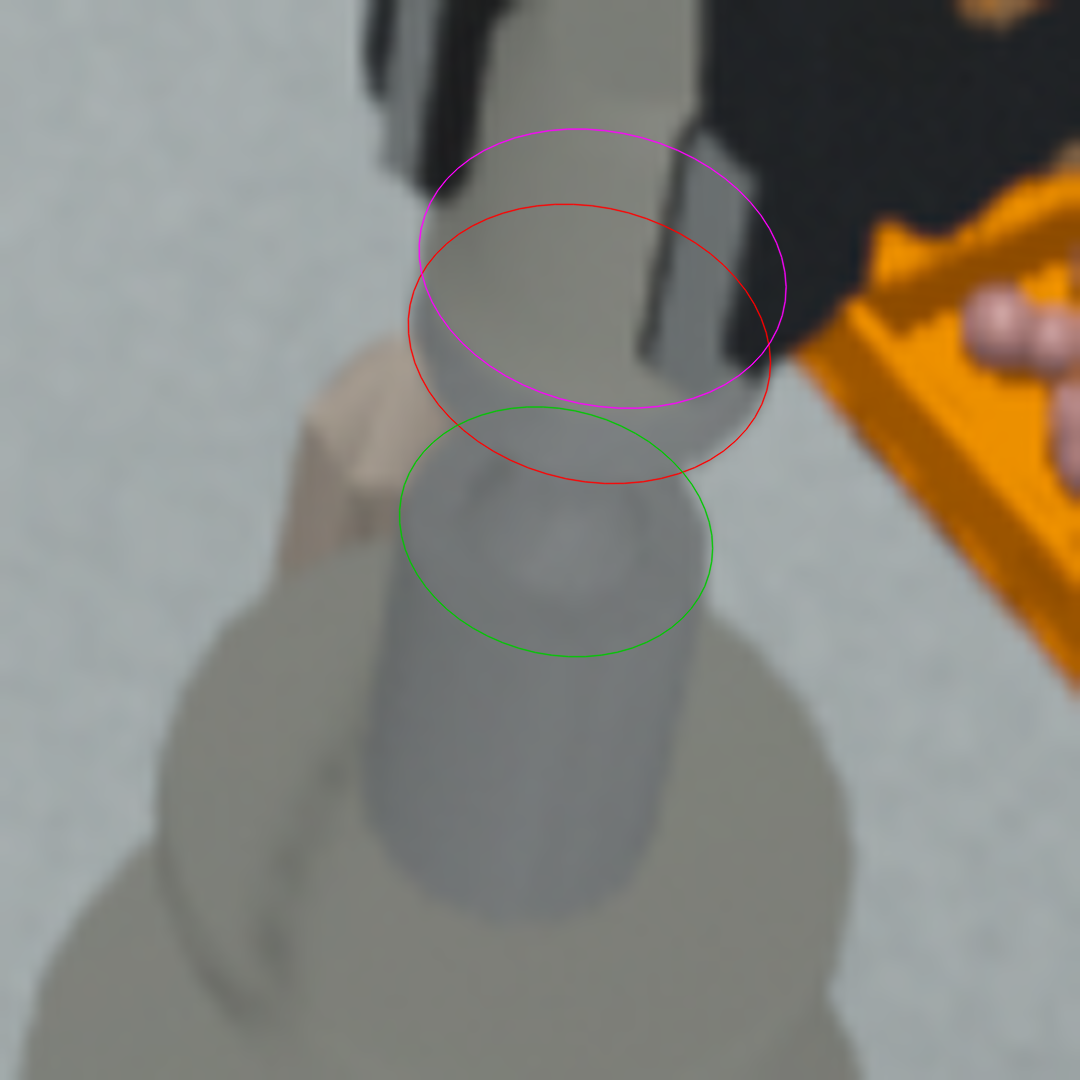

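View pics/o10.png

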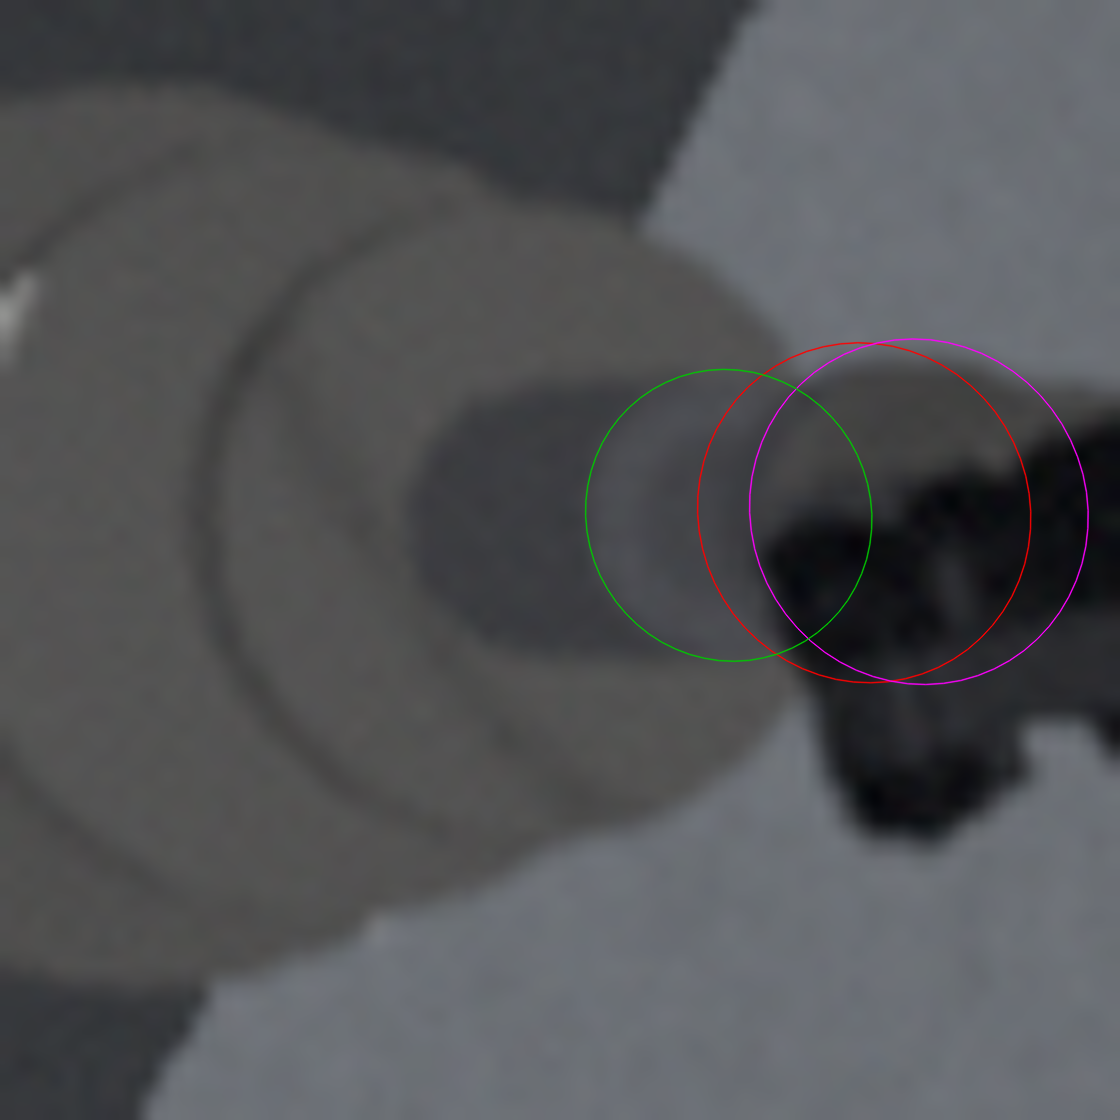

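```bash
python3 -m pendant '[{"twist":[0,0,0],"xyz":[0.002,-0.004,0.02],"grip":-1},{"twist":[0,0,0],"xyz":[0,0,0.03],"grip":-1},{"twist":[0,0,0],"xyz":[0,0,0.03],"grip":-1},{"twist":[0,0,0],"xyz":[0,0,0.016],"grip":-1},{"twist":[0,0,0],"xyz":[0,0,0],"grip":-1}]';  python3 go.py 484 -355.5 406.5
```

```text
time: 34.23
eef_pos: [483.9, -355.4, 412.6]
ee_rot: [-3.14, 0.001, 0.257]
wrist_force: [0.4, 0.6, -0.7]
finger_gap: 28.4
t 34.23 p [ 483.9 -355.4  412.6] rot [-3.14e+00  1.00e-03  2.57e-01] F [ 0.4  0.6 -0.7] M [ 0.05 -0.    0.02] gap 28.4 q [ 0.6   0.3  -0.09  1.76  0.03  1.08 -0.82]
tool shift units [0.    0.    0.025] rows at .16: 0.2 world mm [ 0.1 -0.1 -6.1]
```

```bash
python3 -m pendant '[{"twist":[0,0,0],"xyz":[0,0,0.01],"grip":-1},{"twist":[0,0,0],"xyz":[0,0,0.01],"grip":-1},{"twist":[0,0,0],"xyz":[0,0,0.006],"grip":-1},{"twist":[0,0,0],"xyz":[0,0,0],"grip":-1},{"twist":[0,0,0],"xyz":[0,0,0],"grip":-1}]';  python3 go.py 484 -355.5 406.5
```

```text
time: 34.65
eef_pos: [484.2, -355.6, 407.8]
ee_rot: [3.142, -0.0, 0.257]
wrist_force: [-0.3, 0.3, -0.7]
finger_gap: 28.2
t 34.65 p [ 484.2 -355.6  407.8] rot [ 3.142 -0.     0.257] F [-0.3  0.3 -0.7] M [-0.03  0.04 -0.04] gap 28.2 q [ 0.6   0.31 -0.09  1.77  0.03  1.07 -0.82]
tool shift units [-0.001 -0.001  0.005] rows at .16: 0.0 world mm [-0.2  0.1 -1.3]
```

```bash
python3 -m pendant '[{"twist":[0,0,0],"xyz":[0,0,0.003],"grip":-1},{"twist":[0,0,0],"xyz":[0,0,0.003],"grip":-1},{"twist":[0,0,0],"xyz":[0,0,0.002],"grip":-1},{"twist":[0,0,0],"xyz":[0,0,0],"grip":-1},{"twist":[0,0,0],"xyz":[0,0,0],"grip":-1}]';  python3 go.py 484 -355.5 406.5
```

```text
time: 35.07
eef_pos: [484.4, -355.7, 406.5]
ee_rot: [3.141, -0.001, 0.257]
wrist_force: [-0.6, 1.0, 7.3]
finger_gap: 28.2
t 35.07 p [ 484.4 -355.7  406.5] rot [ 3.141e+00 -1.000e-03  2.570e-01] F [-0.6  1.   7.3] M [0.16 0.19 0.05] gap 28.2 q [ 0.6   0.31 -0.09  1.77  0.03  1.06 -0.82]
tool shift units [-0.001 -0.001  0.   ] rows at .16: 0.0 world mm [-0.4  0.2 -0. ]
```

Seated at the expected height. Release, rise and move off.

```bash
python3 -m pendant '[{"twist":[0,0,0],"xyz":[0,0,0],"grip":-0.2},{"twist":[0,0,0],"xyz":[0,0,0],"grip":0.1},{"twist":[0,0,0],"xyz":[0,0,0],"grip":1},{"twist":[0,0,0],"xyz":[0,0,0],"grip":1},{"twist":[0,0,0],"xyz":[0,0,0],"grip":1}]'; python3 -m pendant '[{"twist":[0,0,0],"xyz":[0,0,0],"grip":1},{"twist":[0,0,0],"xyz":[0,0,-0.05],"grip":1},{"twist":[0,0,0],"xyz":[0,0,-0.1],"grip":1},{"twist":[0,0,0],"xyz":[0,0,-0.1],"grip":1},{"twist":[0,0,0],"xyz":[0,0,-0.1],"grip":1}]';  python3 -m pendant '[{"twist":[0,0,0],"xyz":[0.03,-0.1,0],"grip":1},{"twist":[0,0,0],"xyz":[0.04,-0.14,0],"grip":1},{"twist":[0,0,0],"xyz":[0.04,-0.14,0],"grip":1},{"twist":[0,0,0],"xyz":[0.04,-0.14,0],"grip":1},{"twist":[0,0,0],"xyz":[0.04,-0.14,0],"grip":1}]'; python3 -m pendant '[{"twist":[0,0,0],"xyz":[0.04,-0.14,0],"grip":1},{"twist":[0,0,0],"xyz":[0.04,-0.14,0],"grip":1},{"twist":[0,0,0],"xyz":[0,0,0],"grip":1},{"twist":[0,0,0],"xyz":[0,0,0],"grip":1},{"twist":[0,0,0],"xyz":[0,0,0],"grip":1}]'; python3 - <<'E'
from h import *
c=cam("side","side12"); cv2.imwrite("pics/e1.png",crop(c,345,330,75,8))
c=cam("top","top12")
E
```

```text
time: 35.48
eef_pos: [484.2, -355.6, 405.6]
ee_rot: [-3.141, 0.0, 0.257]
wrist_force: [-0.3, 0.0, 0.7]
finger_gap: 80.4
time: 35.9
eef_pos: [484.0, -355.5, 495.2]
ee_rot: [3.142, -0.0, 0.257]
wrist_force: [0.5, -0.0, 0.2]
finger_gap: 85.0
time: 36.32
eef_pos: [487.8, -182.3, 494.4]
ee_rot: [3.141, -0.001, 0.256]
wrist_force: [0.4, -0.4, 0.2]
finger_gap: 85.5
time: 36.73
eef_pos: [489.7, -111.4, 494.0]
ee_rot: [3.141, -0.001, 0.257]
wrist_force: [0.2, -0.7, 0.4]
finger_gap: 85.3
```

View pics/e1.png

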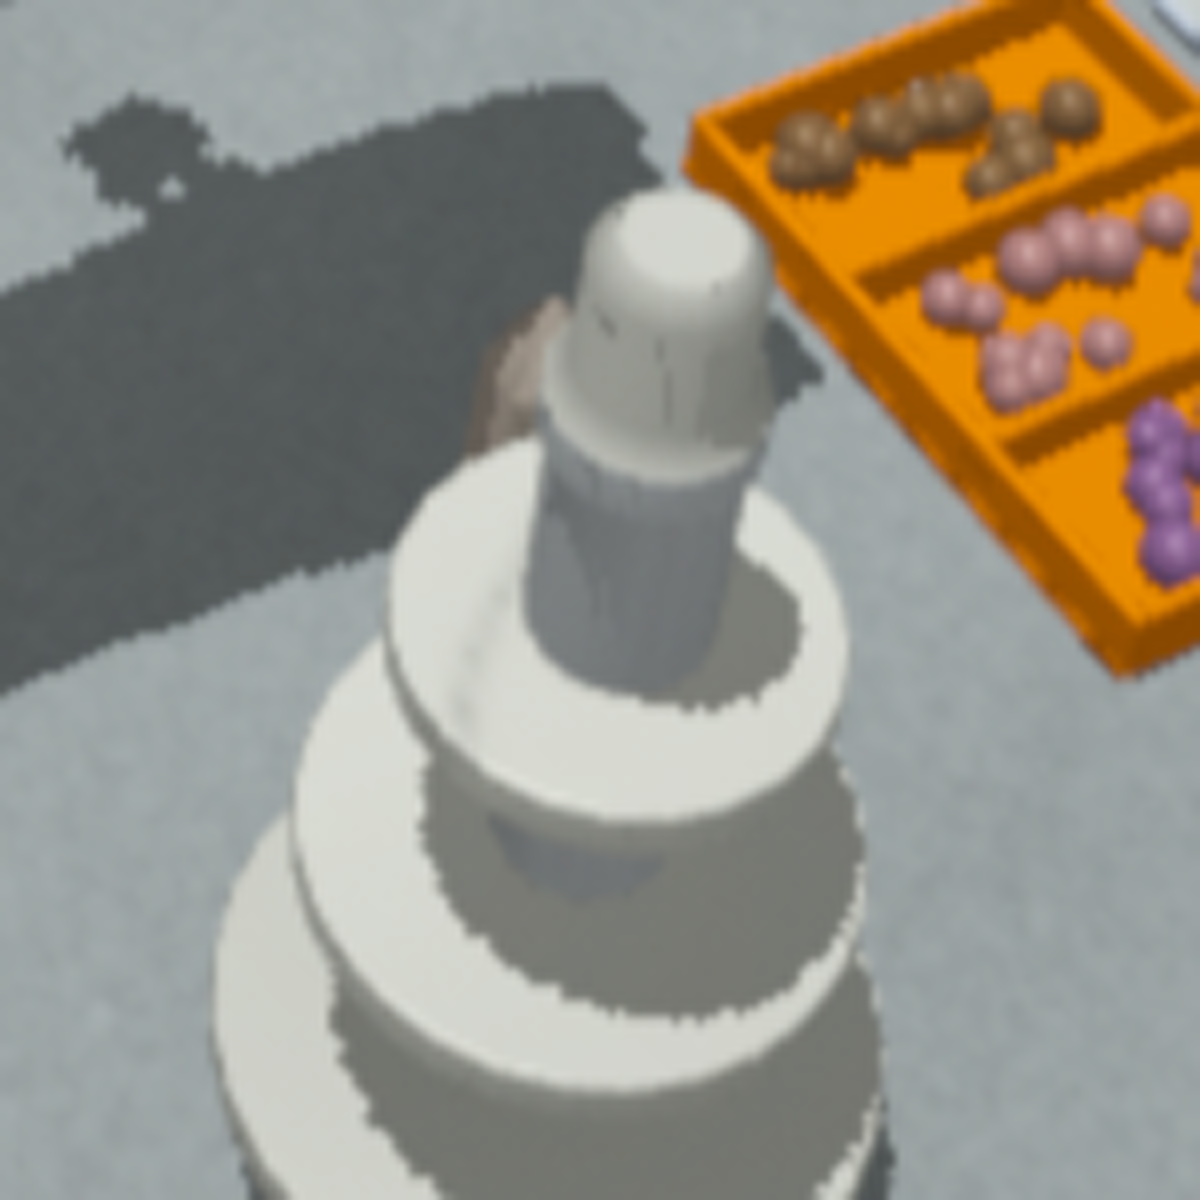

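View pics/top12.png

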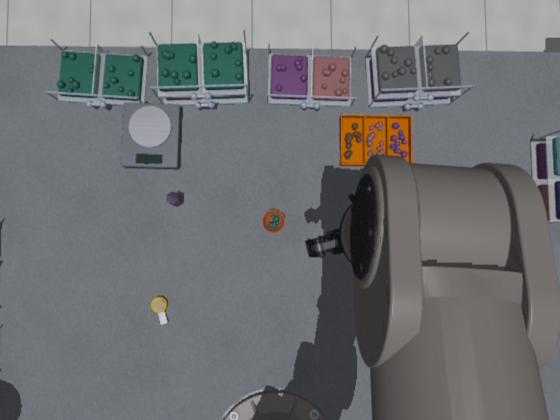

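View pics/side12.png

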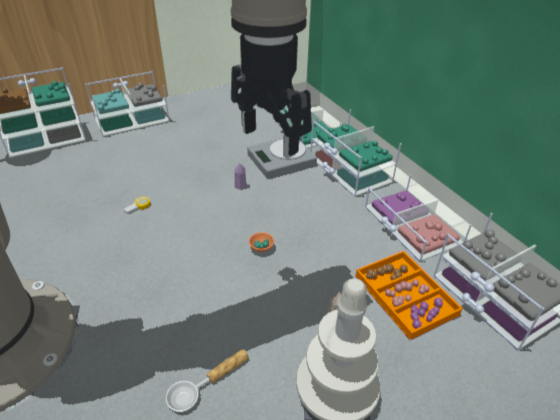

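```bash
python3 ov.py side 350 300 35 16 e2 482.6 -355 216 19  482.6 -355 228 19  482.6 -355 258 15 482.6 -355 166 40
```

View pics/e2.png

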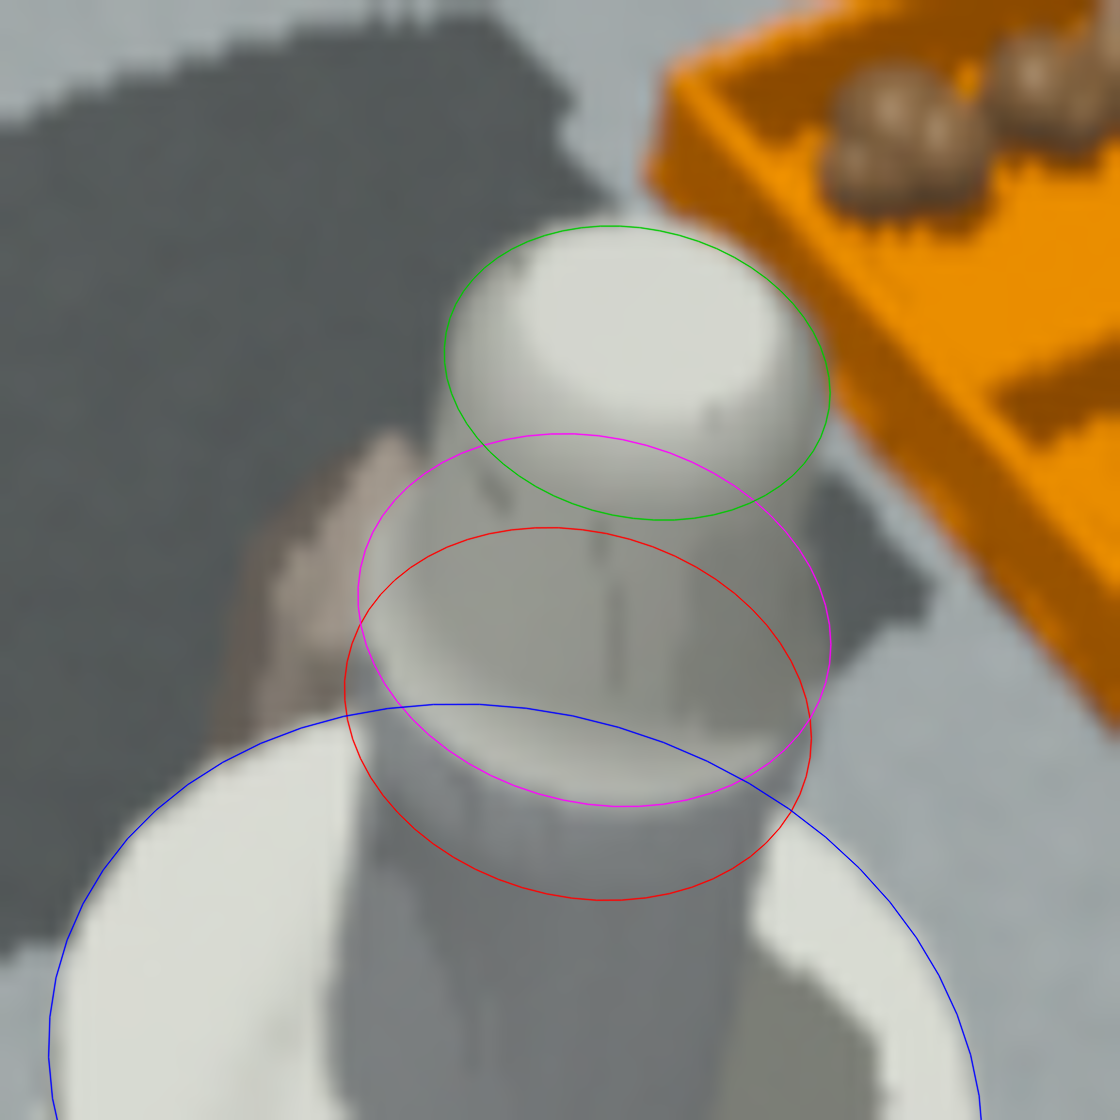

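```bash
python3 -c "
from station import arm
print(arm.close_job())"
```

```text
the job is handed in; nothing more can be done
None
```

The stand is built on its foot in the order asked: large tier, medium tier, small tier, then the knob. I handed the job in at about 37 s on the robot's clock, with the gripper open and about 250 mm to the side of the stand.

- **Seating:** Each piece made contact at the height worked out from the drawing. At the last reading on seating, the TCP stood at z = 230.0, 292.8, 353.9 and 406.5 mm against expected 230.1, 292.8, 354.0 and 406.5 mm. The contact forces read 6 to 17 N.
- **Final side picture:** It shows the stand upright. The knob's outline fits a model of it fully seated to within about 1 mm.
- **Crystals:** The violet crystal is standing in both final pictures. The rose-beige one is upright but partly hidden behind the stand in the side view, and the arm hides both it and the stand in the final top view.
- **Disagreement:** The two cameras differed by about 3 mm in x throughout, so I aligned each piece to the stand within each picture instead of by absolute position.

The largest wrist force I read was about 22 N, against the 120 N limit.

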